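# Strip a servo drive's board stack into its service cradles

### The arm

A 7-joint arm with a two-finger parallel gripper is mounted at the origin on a cart in front of the work surface, level with it; the furniture and walls round the work are solid. World frame = base frame: x ahead of the robot, y to its left, z up, the work surface at z = 0. Lengths are in mm, angles in rad, forces in N, time in s.
With the tool pointing down it reaches from about 425 to 925 mm from the base axis. Payload 6.8 kg.
Tool frame: the origin (TCP) lies on the centre line of the jaws, within the pads' length; the fingertips stand 22 mm ahead of it and the grasp point (between the pads) lies 3 mm ahead of it; z points along the fingers, x is the direction in which the jaws open and shut, and the axes are right-handed (so a half turn about z gives the same grasp; the last joint's range is limited). The gripper opens to 88 mm and grips with 3 to 60 N. Pads are 20 mm wide; open, the fingers measure 115 mm over their backs; the gripper's body (75 mm by 178 mm) begins 61 mm behind the grasp point.
Start: joints at [1.157, 0.477, 0.022, 1.555, -0.011, 1.109, -0.083], TCP at [203.222, -643.699, 244.664] pointing down, gripper open.
Joint ranges: [-2.96, 2.96], [-0.34, 2.1], [-1.41, 1.46], [0.24, 2.44], [-1.37, 4.51], [0.17, 1.92], [-2.96, 2.96]. Speed limits (rad/s): [2.39, 2.39, 3.14, 3.14, 3.14, 3.14, 3.14].

### API

Orientations are given as a unit quaternion [x, y, z, w].
In Python, from station import ctrl gives the robot as it stands. The module is installed in compiled form; this text tells all that it offers.
- The arm moves only by the tool play_rows, never from a script. Its arguments are lists of equal length, an entry for each row: "linear": the shift along the world's x, y, z in m, a list of three; "dr": the turn, a rotation vector about the world's x, y, z in degrees, a list of three. A call has 1 to 20 rows; each row shifts and turns the commanded pose from where the row before left it; what a row does not reach is not made up. A row lasts 1/10 s, in which the tool goes at most 50 mm and 8.59 degrees, less where a joint would pass 70% of its speed; a pose out of reach is approached as far as the arm can. A call is refused whole if a number of a shift passes 0.05 or a number of a turn 8.59, either way. A call with a gripper value outside its range is refused whole. "fingers" is the finger opening in m, from 0 to 0.0878, set as the call begins (left out, the last holds). The fingers move at their own pace and stop on an object; "squeeze" is the grip in N (left out, the last holds). Time passes only in rows, so rows that do not move let the fingers close. It gives the time, the measured TCP pose, the force and the opening at its end, in the units of the state.
- ctrl.state(): the state, without advancing time (a new reading comes with each control period).
- ctrl.grab_frame(name): name is "side" or "top"; returns (picture, depth): 420x560x3 uint8, blue, green, red; 420x560 float32, mm along the optical axis (not along the pixel's ray), 0 where there is no reading.
- ctrl.camera_info(name): a dict with "fx", "fy", "cx", "cy" (pixels), "R" (3x3) and "t" (3): a world point X has camera coordinates R X + t. Camera axes: x right, y down, z forward; pixel columns grow to the right and rows downward; lengths in mm; the calibration is good to about 2 mm. A picture is of the moment at which its call begins. camera_info takes no time and is no camera call.
- ctrl.hand_in(): hands the job in, once; it reports no verdict.
The state is a dict: "clock": time; "q": joint angles; "joint_vel": joint speeds; "joint_torque": joint torques, N m; "ee_pos": TCP position; "eef_rot": TCP orientation; "wrist_force": force on the tool from outside, world axes, zero at the start; "wrist_torque": the same for the moment, N m; "gripper_width": finger opening in mm.
Only numpy, scipy, OpenCV 4.12 (cv2) and the standard library are available. Lean on these libraries where they do the work, as an engineer would, in place of code of your own. Each camera call takes 0.05 s, during which the arm holds its last target.

### The job

Strip this drive for servicing, working from the top of its stack down: lay the finned cooler flat and lengthwise in the grey tray, fins up, then stand the green, the blue and the red circuit board each in the cradle of its own colour. Every board must stand on its feet inside the rim, with its ivory connector end at the notch. Do not tip or drop anything.

Things in the scene. Friction and masses are not known exactly. Their poses are not given: they have to be found in the camera images.
- cooler: Pale finned heat sink 60 x 40 x 29 mm, 0.14 kg, loose on top of the stack on the green board's processor, between black lugs 3 mm above its underside. Origin: centre of underside, at the start 24 mm along the boards' +x and 114 mm above the bench. z up, y along its 60 mm length (at the start parallel to the boards' x), x across the 40 mm, where to grip.
- control_board: Green board, 84 (x) x 52 (y) mm, 120 g: slab 14-24 mm above its feet; grip across y. Origin: at feet level on the axis of the plug beneath (sits 7 mm deep in a socket); x away from the ivory connector (on the -x edge). Slab centre x=+14 mm. Top parts to 33 mm. At the start origin 84 mm over the bench, 14 mm free under the slab.
- driver_board: Blue board, 114 (x) x 60 (y) mm, 170 g: slab 14-24 mm above its feet; grip across y. Origin: at feet level on the axis of the plug beneath (sits 7 mm deep in a socket); x away from the ivory connector (on the -x edge). Slab centre x=+14 mm. Top parts to 33 mm. At the start origin 60 mm over the bench, 14 mm free under the slab.
- power_board: Red board, 144 (x) x 68 (y) mm, 280 g: slab 14-24 mm above its feet; grip across y. Origin: at feet level on the axis of the plug beneath (sits 7 mm deep in a socket); x away from the ivory connector (on the -x edge). Slab centre x=+14 mm. Top parts to 39 mm. At the start origin 36 mm over the bench, 14 mm free under the slab.
- control_cradle: Green cradle, fixed, 100 x 68 mm: floor 14 mm, rim 22 mm above the bench, 7 mm play round the feet (the slab stays above the rim), 34 mm notch in the -x end; key block (8 mm over the floor, x=+28 mm) lets the board down only with its connector at the notch. Origin: on the bench, under where the board's origin belongs (14 mm above it, same x axis); middle at x=+14 mm.
- driver_cradle: Blue cradle, fixed, 130 x 76 mm: floor 14 mm, rim 22 mm above the bench, 7 mm play round the feet (the slab stays above the rim), 34 mm notch in the -x end; key block (8 mm over the floor, x=+28 mm) lets the board down only with its connector at the notch. Origin: on the bench, under where the board's origin belongs (14 mm above it, same x axis); middle at x=+14 mm.
- power_cradle: Red cradle, fixed, 160 x 84 mm: floor 14 mm, rim 22 mm above the bench, 7 mm play round the feet (the slab stays above the rim), 34 mm notch in the -x end; key block (8 mm over the floor, x=+28 mm) lets the board down only with its connector at the notch. Origin: on the bench, under where the board's origin belongs (14 mm above it, same x axis); middle at x=+14 mm.
- cooler_tray: Plain grey tray for the cooler, fixed: outside 84 (x) x 64 (y) mm, dark floor 76 x 56 mm at 14 mm above the bench, rim at 22 mm. Origin: its centre, on the bench. The cooler's 60 mm length goes along the tray's x, either way round. A wooden batten leans over the back left of the bench, rising from its foot left of the places to the board behind them: keep on the robot's side of it.
- chassis: Finned bare-aluminium drive chassis, fixed, 164 (x) x 86 (y) x 36 mm high, carrying the stack: red board lowest, then blue, green, cooler. Origin: on the bench, on the stacking axis; middle at x=+14 mm; axes parallel to the boards' at the start. Hand tools lie among the places, lower than 20 mm.

How it is judged (in metres and radians):
On the way, in this order (a step that is already met when the one before it is completed fails the run):
1. the cooler lies in the grey tray (horizontal distance between cooler and cooler_tray below 0.014 m and z of cooler in the frame of cooler_tray between 0.011 and 0.018 m and angle between cooler's own z axis and vertical below 0.06 rad and angle between the x axis of cooler and the y axis of cooler_tray, either way round below 0.35 rad), for 0.2 s.
2. the green board stands in the green cradle (horizontal distance between control_board and control_cradle below 0.013 m and z of control_board in the frame of control_cradle between 0.011 and 0.018 m and angle between control_board's own z axis and vertical below 0.06 rad and angle between the x axis of control_board and the x axis of control_cradle, either way round below 0.25 rad), for 0.2 s.
3. the blue board stands in the blue cradle (horizontal distance between driver_board and driver_cradle below 0.013 m and z of driver_board in the frame of driver_cradle between 0.011 and 0.018 m and angle between driver_board's own z axis and vertical below 0.06 rad and angle between the x axis of driver_board and the x axis of driver_cradle, either way round below 0.25 rad), for 0.2 s.
4. the red board stands in the red cradle (horizontal distance between power_board and power_cradle below 0.013 m and z of power_board in the frame of power_cradle between 0.011 and 0.018 m and angle between power_board's own z axis and vertical below 0.06 rad and angle between the x axis of power_board and the x axis of power_cradle, either way round below 0.25 rad), for 0.2 s.
At the end, for the whole second after the job is handed in: Each board level in its colour's cradle: origins within 13 mm (xy) and 11-18 mm above, axes within 0.25 rad, tilt < 0.06 rad (connector end at the notch). Cooler fins up in the grey tray: within 14 mm, 11-18 mm above, lengthwise within 0.35 rad, tilt < 0.06. All below 0.02 m/s (all of step 1 and all of step 2 and all of step 3 and all of step 4 and linear speed of each of cooler, control_board, driver_board, power_board below 0.02 m/s); the robot touches nothing.
It fails at once if the cooler or a board was tipped over (more than 35 degrees) (angle between any of cooler, control_board, driver_board, power_board's own z axis and vertical above 0.61 rad).
It fails at once if the cooler or a board was dropped (falling faster than 0.75 m/s, about 3 cm, with the fingers off it) ((linear speed of cooler above 0.75 m/s and contact force between the fingers and cooler below 0.05 N) or (linear speed of control_board above 0.75 m/s and contact force between the fingers and control_board below 0.05 N) or (linear speed of driver_board above 0.75 m/s and contact force between the fingers and driver_board below 0.05 N) or (linear speed of power_board above 0.75 m/s and contact force between the fingers and power_board below 0.05 N)).
It also fails if it takes over 136 s, if anything falls off the work surface, if the arm or the gripper's body presses on something with over 40 N, if the wrist force passes 120 N, or if a joint passes its speed limit or range.

## Working session

There is one attempt and no reset: what is moved stays moved. The work goes in short steps, Python scripts to look and compute and a tool call to move; the robot and the scene stay as the last step left them, time stands still between calls to the robot, and variables do not carry over. Pictures are saved under pics/ and viewed, and the job is handed in when it is done.

Besides the shell and the picture viewer there is one more tool, called after "Emit:" as a command line: name --argument value ..., lists and objects as JSON in quotes. play_rows: Moves the arm, as the interface text tells. Its arguments: {"type":"object","properties":{"linear":{"type":"array","items":{"type":"array","items":{"type":"number"}}},"dr":{"type":"array","items":{"type":"array","items":{"type":"number"}}},"fingers":{"type":"number"},"squeeze":{"type":"number"}},"required":["linear","dr"]}

```bash
mkdir -p pics; ls; python3 - <<'E'
from station import ctrl
import cv2,numpy as np
print(ctrl.state())
for n in ["side","top"]:
    p,d=ctrl.grab_frame(n); cv2.imwrite(f"pics/{n}0.png",p); np.savez(f"{n}0.npz",p=p,d=d)
    print(n,ctrl.camera_info(n))
E
```

```text
pics
{'clock': 0.0, 'q': array([ 1.15691345,  0.47775943,  0.02235216,  1.55642778, -0.01148429,
        1.10927006, -0.08311886]), 'joint_vel': array([-0.0008609 , -0.00159544,  0.00018447,  0.00057348, -0.00118629,
        0.00125624, -0.00054304]), 'joint_torque': array([-7.26012950e-04, -5.82865655e+01,  1.53412376e+00, -2.72611302e+01,
       -5.43085963e-02,  1.69722049e-02,  1.44989817e-04]), 'ee_pos': array([ 203.0160072 , -643.17565239,  243.71918977]), 'eef_rot': array([ 8.06547536e-01, -5.91168604e-01, -7.41111201e-04, -4.52087551e-04]), 'wrist_force': array([-0.01830081, -0.62518154, -0.81038514]), 'wrist_torque': array([-0.00606879,  0.03888931,  0.07571302]), 'gripper_width': 87.8229174284701}
side {'fx': 441.1704352475466, 'fy': 441.1704352475466, 'cx': 276.8447370256331, 'cy': 210.03665574742112, 'R': array([[ 0.97045297,  0.23996837, -0.02522308],
       [ 0.0962094 , -0.48069258, -0.87159531],
       [-0.22127986,  0.84341557, -0.48957676]]), 't': array([-453.99387012,  -43.07731037, 1381.66551344])}
top {'fx': 443.776696217622, 'fy': 443.776696217622, 'cx': 281.82777505302505, 'cy': 202.19752567066521, 'R': array([[ 0.00922074, -0.99944088,  0.03213898],
       [-0.98637834, -0.01436958, -0.1638636 ],
       [ 0.1642338 , -0.03019025, -0.98595933]]), 't': array([-187.50923222,  518.31745128,  982.71140408])}
```

View pics/side0.png

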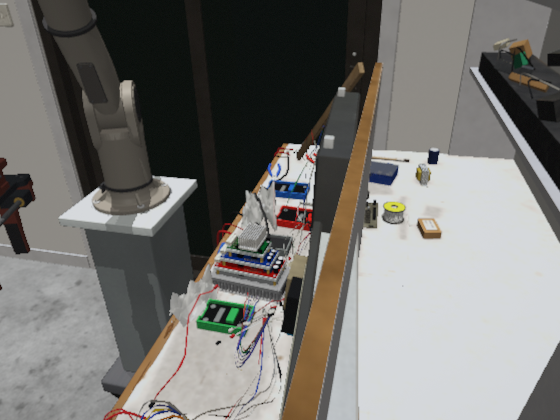

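View pics/top0.png

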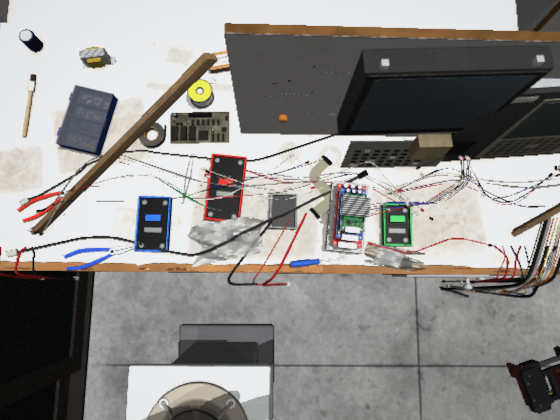

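```bash
cat > h.py <<'E'
import numpy as np,cv2
from station import ctrl
def cloud(n,d):
    c=ctrl.camera_info(n); R=np.array(c['R']);t=np.array(c['t'])
    v,u=np.mgrid[0:420,0:560]
    P=np.stack([(u-c['cx'])/c['fx']*d,(v-c['cy'])/c['fy']*d,d],-1)
    return (P-t)@R
def proj(n,X):
    c=ctrl.camera_info(n); P=np.atleast_2d(X)@np.array(c['R']).T+np.array(c['t'])
    return np.stack([P[:,0]/P[:,2]*c['fx']+c['cx'],P[:,1]/P[:,2]*c['fy']+c['cy']],-1)
E
python3 - <<'E'
import cv2,numpy as np
a=np.load('top0.npz');p=a['p']
cv2.imwrite('pics/z1.png',cv2.resize(p[140:280,120:270],None,fx=5,fy=4.2,interpolation=2)[:600])
cv2.imwrite('pics/z2.png',cv2.resize(p[160:280,260:420],None,fx=5,fy=5,interpolation=cv2.INTER_CUBIC))
s=np.load('side0.npz')['p']
cv2.imwrite('pics/z3.png',cv2.resize(s[160:340,190:350],None,fx=3.3,fy=3.3,interpolation=cv2.INTER_CUBIC))
E
```

```text
(no output)
```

View pics/z1.png

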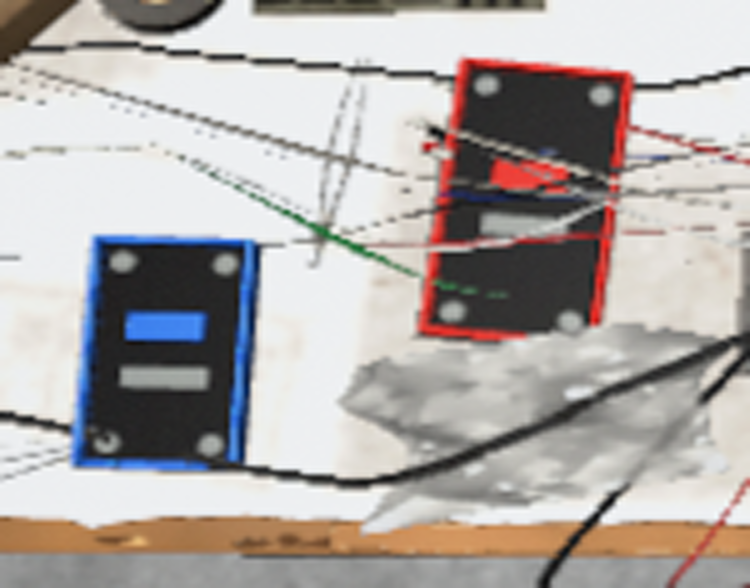

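View pics/z2.png

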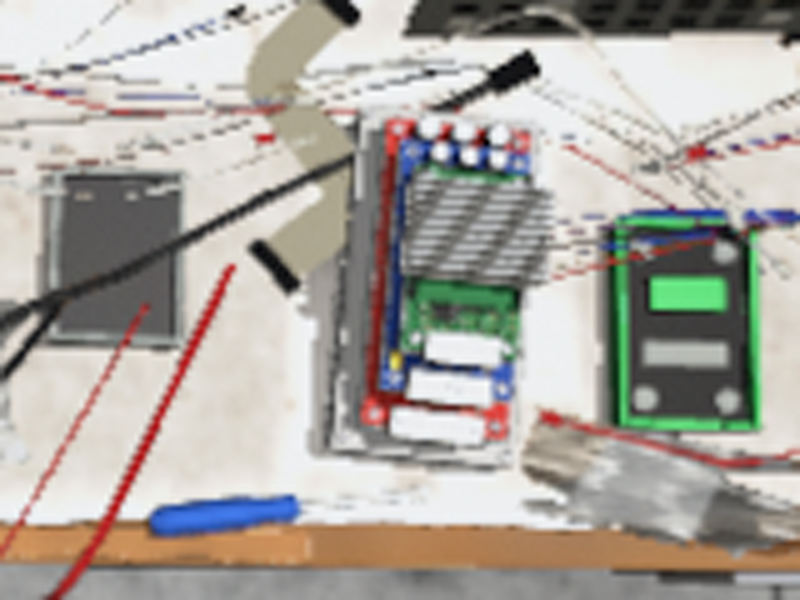

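View pics/z3.png

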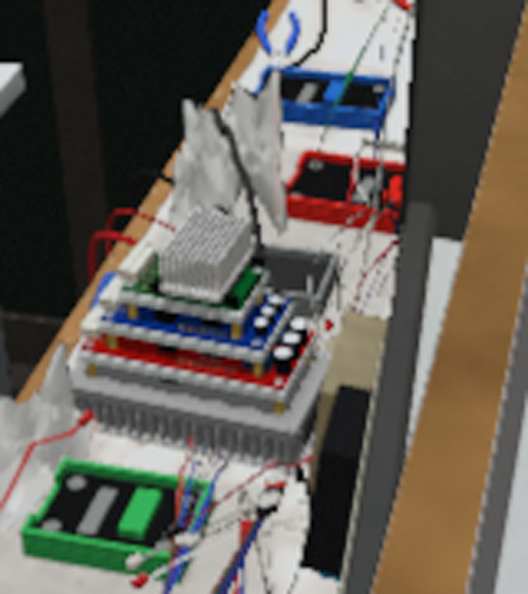

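```bash
python3 - <<'E'
from h import *
for n in ['top','side']:
    a=np.load(n+'0.npz');P=cloud(n,a['d']); 
    print(n,(a['d']==0).mean())
    np.save(n+'P.npy',P)
P=np.load('topP.npy')
# height map vis
z=P[...,2]; 
hm=np.clip(z,-20,230);im=cv2.applyColorMap(((hm+20)).astype(np.uint8),cv2.COLORMAP_JET)
cv2.imwrite('pics/hm.png',cv2.resize(im[130:290,100:460],None,fx=2.2,fy=2.2,interpolation=0))
# bench level
for (u,v) in [(190,235),(300,250),(120,220),(410,260),(150,225),(222,185),(282,212),(397,225),(330,215),(352,202),(230,240),(395,256),(340,150),(380,150),(430,150)]:
    print((u,v),np.round(P[v,u],1))
E
```

```text
top 0.003932823129251701
side 0.0040178571428571425
(190, 235) [440.7  24.7  58.6]
(300, 250) [ 413.4 -227.2   -1.7]
(120, 220) [479.4 201.2   2.1]
(410, 260) [ 391.1 -479.7   34.9]
(150, 225) [466.6 125.8  17.8]
(222, 185) [558.1 -42.4  50. ]
(282, 212) [ 502.3 -183.    12.9]
(397, 225) [ 474.7 -458.5   13. ]
(330, 215) [ 493.4 -294.5   36.4]
(352, 202) [ 507.  -326.3  142.6]
(230, 240) [429.5 -66.3  71.6]
(395, 256) [ 399.3 -441.3   47.7]
(340, 150) [ 662.4 -326.4   -3. ]
(380, 150) [ 630.8 -397.2  110.8]
(430, 150) [ 615.1 -487.1  170.9]
```

View pics/hm.png

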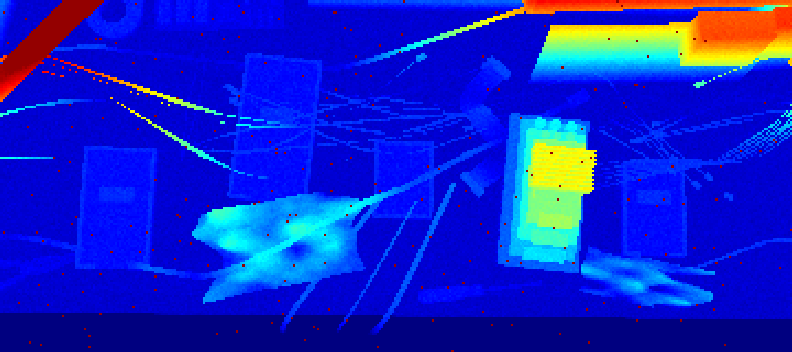

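```bash
cat > fit.py <<'E'
from h import *
from scipy.optimize import least_squares
def fit_rect(xy,L,W,x0,inset=2.0):
    """L along x', W along y'; fit centreline"""
    a,b=L/2-inset,W/2-inset
    def res(p):
        c,s=np.cos(p[2]),np.sin(p[2]); q=(xy-p[:2])
        X=np.abs(q[:,0]*c+q[:,1]*s);Y=np.abs(-q[:,0]*s+q[:,1]*c)
        return np.minimum.reduce([np.hypot(X-a,np.maximum(Y-b,0)),np.hypot(Y-b,np.maximum(X-a,0))])
    best=None
    for dx in(-6,0,6):
      for dy in(-6,0,6):
        r=least_squares(res,[x0[0]+dx,x0[1]+dy,x0[2]],loss='soft_l1',f_scale=1.5,x_scale=[1,1,.05])
        if best is None or r.cost<best.cost:best=r
    return best.x,np.median(res(best.x)),len(xy)
def masks(n,img):
    hsv=cv2.cvtColor(img,cv2.COLOR_BGR2HSV);H,S,V=[hsv[...,i].astype(int) for i in range(3)]
    return {'green':(H>50)&(H<75)&(S>120)&(V>60),'blue':(H>102)&(H<120)&(S>120)&(V>60),'red':((H<6)|(H>174))&(S>150)&(V>60)}
E
python3 - <<'E'
from fit import *
import os
g={'green':(100,68,(474,-458,0)),'blue':(130,76,(470,126,0)),'red':(160,84,(540,-45,0))}
for n in ['top','side']:
    img=np.load(n+'0.npz')['p'];P=np.load(n+'P.npy');m=masks(n,img)
    for k,(L,W,c) in g.items():
        s=m[k]&(P[...,2]>18.5)&(P[...,2]<26)&(np.hypot(P[...,0]-c[0],P[...,1]-c[1])<130)
        print(n,k,*fit_rect(P[s][:,:2],L,W,c))
        for it in range(1):
            x=fit_rect(P[s][:,:2],L,W,c)[0];cc,ss=np.cos(x[2]),np.sin(x[2])
            q=P[m[k]&(np.hypot(P[...,0]-c[0],P[...,1]-c[1])<130)]; qq=q[:,:2]-x[:2];X=qq[:,0]*cc+qq[:,1]*ss;Y=-qq[:,0]*ss+qq[:,1]*cc
            kk=(np.abs(X)<L/2-12)&(np.abs(Y)<W/2-10)&(q[:,2]>15)
            print('   key',kk.sum(),X[kk].mean(),Y[kk].mean(),q[kk,2].mean(), 'ends -x rim count by |Y|<17, z:',[(np.round(np.median(q[(np.abs(Y)<14)&(np.abs(X-sg*(L/2-2))<3)][:,2]) if ((np.abs(Y)<14)&(np.abs(X-sg*(L/2-2))<3)).sum() else -1,1),((np.abs(Y)<14)&(np.abs(X-sg*(L/2-2))<3)).sum()) for sg in(-1,1)])
    z=P[...,2]; near=(np.abs(P[...,0]-500)<140)&(np.abs(P[...,1]+325)<80)
    s=near&(z>137)&(z<150); print('cooler top',cv2.minAreaRect(P[s][:,:2].astype(np.float32)),P[s].mean(0),s.sum())
    s=near&(z>28)&(z<40); pts=P[s][:,:2].astype(np.float32);print('chassis',cv2.minAreaRect(pts),s.sum())
    t=(np.abs(P[...,0]-505)<60)&(np.abs(P[...,1]+183)<50)&(z>18)&(z<26); print('tray',fit_rect(P[t][:,:2],84,64,(502,-183,0)))
    np.set_printoptions(suppress=True)
E
```

```text
top green [ 4.44885980e+02 -4.55017392e+02 -3.34096751e-02] 2.3508114426992535 233
   key 22 0.2251404944614108 1.6499152824724321 20.964624867188522 ends -x rim count by |Y|<17, z: [(np.int64(-1), np.int64(0)), (np.float64(22.1), np.int64(32))]
top blue [ 4.69712980e+02  1.19747319e+02 -1.76141175e-02] 1.361864296849042 314
   key 115 14.018819050420388 -0.7564128790144369 21.343245883676115 ends -x rim count by |Y|<17, z: [(np.float64(14.3), np.int64(21)), (np.float64(20.9), np.int64(18))]
top red [ 5.57730595e+02 -4.60735962e+01 -9.19698000e-02] 1.3448459240088226 304
   key 87 10.928130858578339 -0.1821807462398376 21.826834324779227 ends -x rim count by |Y|<17, z: [(np.float64(15.1), np.int64(10)), (np.float64(19.4), np.int64(25))]
cooler top ((561.3017578125, -353.24951171875), (81.25634765625, 165.71006774902344), 82.0214614868164) [ 535.34685896 -341.90396097  141.94325619] 409
chassis ((511.4390869140625, -325.22552490234375), (252.10903930664062, 158.4794158935547), 0.25042620301246643) 807
tray (array([ 5.05512844e+02, -1.84096961e+02,  7.99079162e-03]), np.float64(2.36789
[... 399 characters left out ...]
 -x rim count by |Y|<17, z: [(np.float64(12.5), np.int64(3)), (np.float64(19.4), np.int64(7))]
side red [494.11354242 -46.25086067  -0.05252344] 2.017192158912465 115
   key 14 28.146474078133597 -3.9955350636645517 20.614559691610587 ends -x rim count by |Y|<17, z: [(np.int64(-1), np.int64(0)), (np.float64(20.5), np.int64(7))]
cooler top ((501.0738830566406, -338.3649597167969), (62.63950729370117, 39.622276306152344), 84.67285919189453) [ 501.42098144 -339.75885573  140.37692908] 305
chassis ((490.89581298828125, -365.969482421875), (202.8260955810547, 122.65811157226562), 34.44145584106445) 924
tray (array([ 514.13256703, -189.37058517,    0.04452769]), np.float64(3.403534914639721), 133)
```

```bash
cat >> fit.py <<'E'
def ortho(n,img,z,c,w=240,s=2.5):
    """ortho patch: col -> -y, row -> -x ; s px/mm"""
    W=int(w*s); rr,cc=np.mgrid[0:W,0:W]
    X=np.stack([c[0]+w/2-rr/s,c[1]+w/2-cc/s,np.full(rr.shape,float(z))],-1).reshape(-1,3)
    uv=proj(n,X).reshape(W,W,2).astype(np.float32)
    return cv2.remap(img,uv[...,0],uv[...,1],cv2.INTER_LINEAR)
def rayplane(n,uv,z):
    c=ctrl.camera_info(n);R=np.array(c['R']);t=np.array(c['t']);o=-R.T@t
    uv=np.atleast_2d(uv);d=np.stack([(uv[:,0]-c['cx'])/c['fx'],(uv[:,1]-c['cy'])/c['fy'],np.ones(len(uv))],-1)@R
    return (o+d*((z-o[2])/d[:,2])[:,None])[:,:2]
def drawrect(im,p,L,W,c,w=240,s=2.5,col=(255,0,255)):
    a=p[2];R=np.array([[np.cos(a),-np.sin(a)],[np.sin(a),np.cos(a)]])
    q=np.array([[1,1],[1,-1],[-1,-1],[-1,1]])*[L/2,W/2]@R.T+p[:2]
    pts=np.stack([(c[1]+w/2-q[:,1])*s,(c[0]+w/2-q[:,0])*s],-1)
    cv2.polylines(im,[pts.round().astype(np.int32)],True,col,1)
E
python3 - <<'E'
from fit import *
img=np.load('top0.npz')['p'];P=np.load('topP.npy');m=masks('top',img)
c=ctrl.camera_info('top');print('cam',-np.array(c['R']).T@c['t'])
g={'green':(100,68,(470,-458,0)),'blue':(130,76,(470,120,0)),'red':(160,84,(555,-46,-.09))}
tiles=[]
for k,(L,W,c) in g.items():
    s=m[k]&(P[...,2]>17)&(P[...,2]<27)&(np.hypot(P[...,0]-c[0],P[...,1]-c[1])<110)
    v,u=np.nonzero(s);xy=rayplane('top',np.stack([u,v],-1),22)
    r=fit_rect(xy,L,W,c);print(k,np.round(r[0],3),r[1:])
    o=ortho('top',img,22,c[:2],200,2);drawrect(o,r[0],L,W,c,200,2);tiles.append(o)
k='tray';c=(500,-183,0);z=P[...,2];s=(np.abs(P[...,0]-505)<60)&(np.abs(P[...,1]+183)<50)&(z>17)&(z<27)
v,u=np.nonzero(s);r=fit_rect(rayplane('top',np.stack([u,v],-1),22),84,64,c);print(r)
o=ortho('top',img,22,c[:2],200,2);drawrect(o,r[0],84,64,c,200,2);tiles.append(o)
cv2.imwrite('pics/o1.png',cv2.resize(np.vstack([np.hstack(tiles[:2]),np.hstack(tiles[2:])]),(600,600),interpolation=cv2.INTER_AREA))
ti=[]
for z in(143,108,84,60,36): 
    ti.append(ortho('top',img,z,(500,-325),220,1.8))
ti.append(ortho('top',img,47+60,(500,-325),220,1.8))
cv2.imwrite('pics/o2.png',cv2.resize(np.vstack([np.hstack(ti[:3]),np.hstack(ti[3:])]),(798,532)))
E
```

```text
cam [ 351.5916511  -150.28807861 1059.87320019]
green [ 4.4503e+02 -4.5504e+02 -2.9000e-02] (np.float64(2.163684804196542), 251)
blue [ 4.69728e+02  1.19622e+02 -2.00000e-02] (np.float64(1.5867521039193235), 360)
red [ 5.57659e+02 -4.62530e+01 -9.20000e-02] (np.float64(1.4296600138727271), 342)
(array([ 5.05741022e+02, -1.84013263e+02,  7.00560638e-03]), np.float64(2.749125804147411), 346)
```

View pics/o1.png

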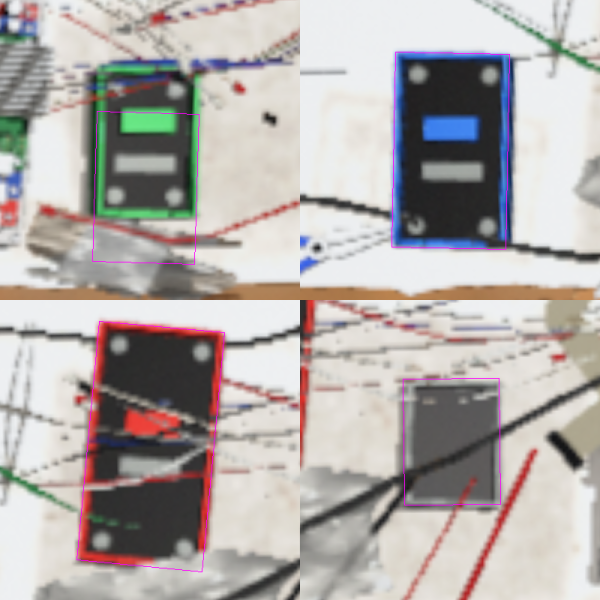

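View pics/o2.png

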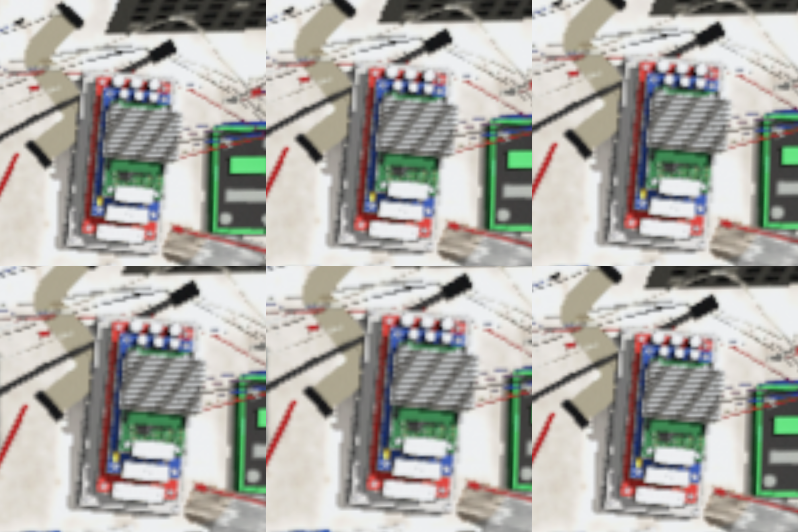

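```bash
python3 - <<'E'
from fit import *
img=np.load('top0.npz')['p'];P=np.load('topP.npy');m=masks('top',img);z=P[...,2]
g={'green':(100,68,(482,-458,-.03)),'blue':(130,76,(470,120,-.02)),'red':(160,84,(555,-46,-.09))}
for k,(L,W,c) in g.items():
    s=m[k]&(z>15)&(z<29)&(np.hypot(P[...,0]-c[0],P[...,1]-c[1])<110)
    v,u=np.nonzero(s);xy=rayplane('top',np.stack([u,v],-1),22)
    x=np.array(c)
    for it in range(4):
        q=xy-x[:2];cc,ss=np.cos(x[2]),np.sin(x[2]);X=q[:,0]*cc+q[:,1]*ss;Y=-q[:,0]*ss+q[:,1]*cc
        keep=((np.abs(X)>L/2-14)|(np.abs(Y)>W/2-14))&(np.abs(X)<L/2+8)&(np.abs(Y)<W/2+8)
        x,r,nn=fit_rect(xy[keep],L,W,x)
    key=(np.abs(X)<30)&(np.abs(Y)<20)
    print(k,np.round(x,3),r,nn,'key',X[key].mean(),Y[key].mean(),key.sum())
near=(np.abs(P[...,0]-500)<60)&(np.abs(P[...,1]+325)<60)
s=near&(z>130)&(z<152);v,u=np.nonzero(s)
lab=cv2.morphologyEx(s.astype(np.uint8),cv2.MORPH_OPEN,np.ones((3,3)));v,u=np.nonzero(lab);print('cool px',len(v),u.min(),u.max(),v.min(),v.max())
xy=rayplane('top',np.stack([u,v],-1),143);print('cooler',cv2.minAreaRect(xy.astype(np.float32)),xy.mean(0))
# slabs by depth
for nm,lo,hi,zz in[('chassis',30,40,36),('red',52,66,60),('blue',77,90,84),('green',101,114,108)]:
    s=(np.abs(P[...,0]-500)<110)&(np.abs(P[...,1]+325)<60)&(z>lo)&(z<hi)
    s=cv2.morphologyEx(s.astype(np.uint8),cv2.MORPH_OPEN,np.ones((2,2)))
    v,u=np.nonzero(s);xy=rayplane('top',np.stack([u,v],-1),zz)
    print(nm,len(v),cv2.minAreaRect(xy.astype(np.float32)))
E
```

```text
green [ 4.75281e+02 -4.55881e+02 -1.40000e-02] 1.051110383317976 176 key 14.209261669401396 -0.4176280185360856 94
blue [ 4.69976e+02  1.19296e+02 -2.00000e-02] 1.1417190297076587 302 key 13.668646649019713 -0.43660872236736786 115
red [ 5.57567e+02 -4.61920e+01 -8.90000e-02] 1.139131656513939 285 key 12.415495318783531 1.2118830102820517 83
cool px 332 342 369 195 215
cooler ((499.8616943359375, -333.72161865234375), (56.40685272216797, 39.394203186035156), 84.77081298828125) [ 500.87905268 -333.2109777 ]
chassis 533 ((489.0577392578125, -323.9319152832031), (109.75345611572266, 163.7059783935547), 84.52159881591797)
red 325 ((481.64447021484375, -343.5970153808594), (87.32652282714844, 153.65957641601562), 85.37079620361328)
blue 277 ((487.809814453125, -335.3671875), (60.08622741699219, 113.43502807617188), 84.40473175048828)
green 341 ((488.5791015625, -334.9469909667969), (52.148494720458984, 83.94376373291016), 85.27010345458984)
```

```bash
python3 - <<'E'
import cv2,numpy as np
p=np.load('top0.npz')['p'][175:255,310:390];s=np.load('side0.npz')['p'][215:305,200:300]
a=cv2.resize(p,(400,400),interpolation=cv2.INTER_NEAREST);b=cv2.resize(s,(400,360),interpolation=cv2.INTER_NEAREST)
o=np.zeros((400,800,3),np.uint8);o[:,:400]=a;o[:360,400:]=b;cv2.imwrite('pics/z4.png',o)
E
```

```text
(no output)
```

View pics/z4.png

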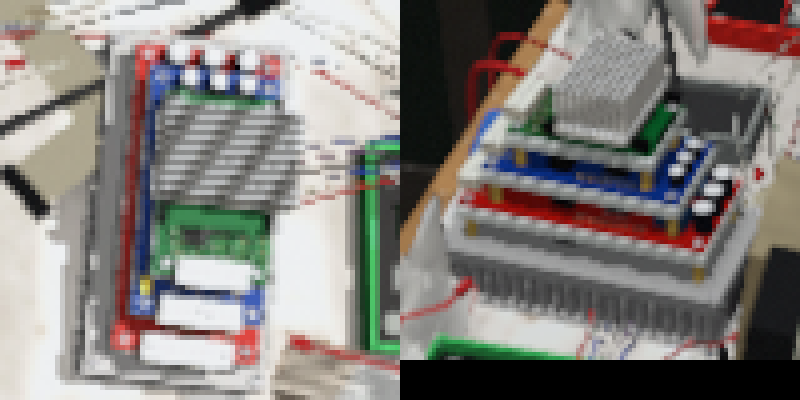

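```bash
python3 - <<'E'
from fit import *
tiles=[]
for n,(r0,c0) in {'top':(175,310),'side':(215,200)}.items():
    img=np.load(n+'0.npz')['p']
    for L,W in((40,60),(60,40)):
        a=-.085;R=np.array([[np.cos(a),-np.sin(a)],[np.sin(a),np.cos(a)]])
        im=cv2.resize(img[r0:r0+80,c0:c0+80],(400,400),interpolation=cv2.INTER_NEAREST)
        q=np.array([[1,1],[1,-1],[-1,-1],[-1,1]])*[L/2,W/2]@R.T+[499,-336]
        for z in(114,143):
            uv=(proj(n,np.c_[q,np.full(4,z)])-[c0,r0])*5
            cv2.polylines(im,[uv.round().astype(np.int32)],True,(255,0,255),1)
        tiles.append(im)
cv2.imwrite('pics/z5.png',cv2.resize(np.vstack([np.hstack(tiles[:2]),np.hstack(tiles[2:])]),(600,600)))
E
```

```text
(no output)
```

View pics/z5.png

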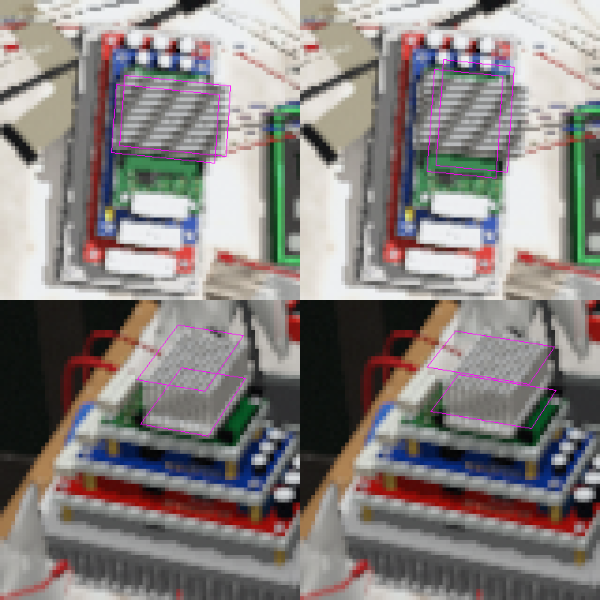

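Emit:
play_rows --linear '[[0.01,0.01,0],[0.0185,0.0192,0],[0.0185,0.0192,0],[0.0185,0.0192,0],[0.0185,0.0192,0],[0.0185,0.0192,0],[0.0185,0.0192,0],[0.0185,0.0192,0],[0.0185,0.0192,0],[0.0185,0.0192,0],[0.0185,0.0192,0],[0.0185,0.0192,0],[0.0185,0.0192,0],[0.0185,0.0192,0],[0.0185,0.0192,0],[0.0185,0.0192,0],[0.009,0.0097,0],[0,0,0],[0,0,0]]' --dr '[[0,0,4],[0,0,4],[0,0,4],[0,0,4],[0,0,4],[0,0,4],[0,0,4],[0,0,4],[0,0,4],[0,0,4],[0,0,4],[0,0,4],[0,0,4],[0,0,4],[0,0,4],[0,0,4],[0,0,3.4],[0,0,0],[0,0,0]]' --fingers 0.0878

```text
clock: 2.0
ee_pos: [499.8, -336.0, 244.5]
eef_rot: [0.999, -0.044, -0.0, 0.0]
wrist_force: [0.1, -0.4, -0.3]
gripper_width: 87.9
```

Emit:
play_rows --linear '[[0,0,-0.01],[0,0,-0.02],[0,0,-0.02],[0,0,-0.0125],[0,0,-0.01],[0,0,0]]' --dr '[[0,0,0],[0,0,0],[0,0,0],[0,0,0],[0,0,0],[0,0,0]]'

```text
clock: 2.6
ee_pos: [498.7, -336.0, 170.7]
eef_rot: [0.999, -0.045, -0.001, -0.001]
wrist_force: [-0.3, 0.2, 0.1]
gripper_width: 87.8
```

```bash
cat > snap.py <<'E'
import sys
from fit import *
# usage: tag  cx cy z
tag=sys.argv[1];X=np.array([[float(a) for a in sys.argv[2:5]]])
ti=[]
for n in('side','top'):
    p,d=ctrl.grab_frame(n);np.savez(f'{n}_{tag}.npz',p=p,d=d)
    u,v=proj(n,X)[0].astype(int);h=50
    u=min(max(u,h),559-h);v=min(max(v,h),419-h)
    print(n,'crop origin',u-h,v-h)
    ti.append(cv2.resize(p[v-h:v+h,u-h:u+h],(400,400),interpolation=cv2.INTER_CUBIC))
cv2.imwrite(f'pics/{tag}.png',np.hstack(ti))
s=ctrl.state();print(s['clock'],np.round(s['ee_pos'],1),np.round(s['wrist_force'],1),round(s['gripper_width'],1))
E
python3 snap.py a1 500 -336 140
```

```text
side crop origin 201 181
top crop origin 306 155
2.7 [ 499.9 -336.3  172.5] [0.7 0.6 0.7] 87.7
```

View pics/a1.png

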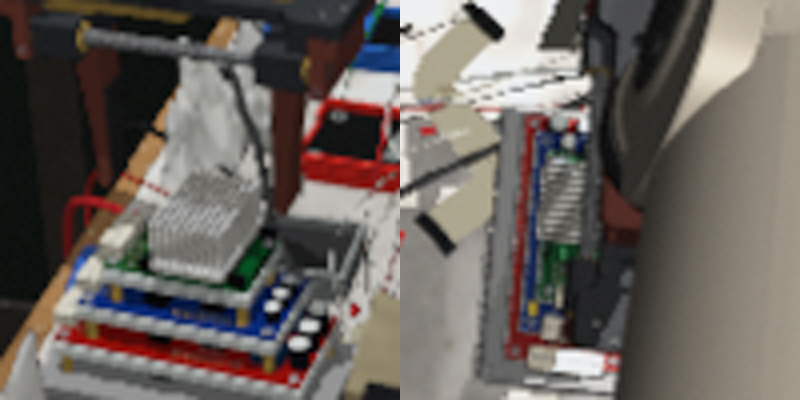

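Emit:
play_rows --linear '[[0,0,-0.01],[0,0,-0.01],[0,0,-0.005],[0,0,0],[0,0,0]]' --dr '[[0,0,0],[0,0,0],[0,0,0],[0,0,0],[0,0,0]]'

```text
clock: 3.2
ee_pos: [499.7, -336.0, 147.0]
eef_rot: [0.999, -0.044, -0.0, -0.0]
wrist_force: [-0.1, -0.5, -0.0]
gripper_width: 87.6
```

Emit:
play_rows --linear '[[0,0,0],[0,0,0],[0,0,0],[0,0,0],[0,0,0],[0,0,0],[0,0,0],[0,0,0]]' --dr '[[0,0,0],[0,0,0],[0,0,0],[0,0,0],[0,0,0],[0,0,0],[0,0,0],[0,0,0]]' --fingers 0.03 --squeeze 25

```text
clock: 4.0
ee_pos: [500.1, -336.0, 147.3]
eef_rot: [0.999, -0.044, 0.0, 0.0]
wrist_force: [0.7, 0.1, -0.8]
gripper_width: 39.0
```

Emit:
play_rows --linear '[[0,0,0.003],[0,0,0.005],[0,0,0.007],[0,0,0.01],[0,0,0.01],[0,0,0.01],[0,0,0.005],[0,0,0],[0,0,0]]' --dr '[[0,0,0],[0,0,0],[0,0,0],[0,0,0],[0,0,0],[0,0,0],[0,0,0],[0,0,0],[0,0,0]]'

```text
clock: 4.9
ee_pos: [499.6, -336.0, 197.1]
eef_rot: [0.999, -0.044, -0.0, -0.0]
wrist_force: [0.7, -0.9, -1.3]
gripper_width: 39.1
```

```bash
python3 snap.py a2 500 -336 180
```

```text
side crop origin 200 164
top crop origin 310 152
5.0 [ 499.4 -335.8  196.6] [ 0.2  0.4 -2.1] 38.3
```

View pics/a2.png

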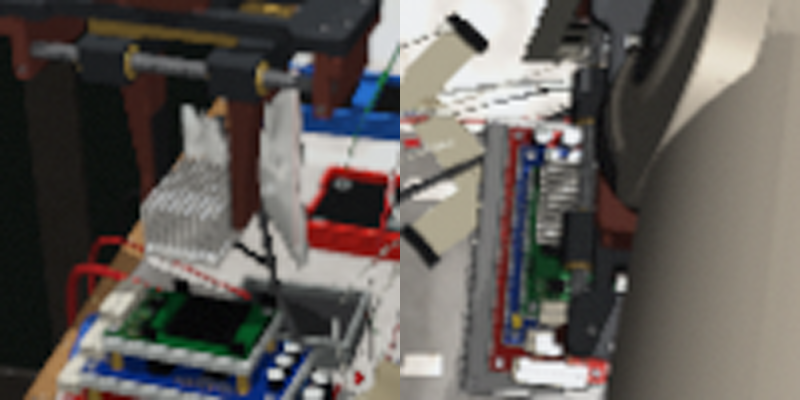

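Emit:
play_rows --linear '[[0,0.005,0],[0.0005,0.0115,0],[0.0005,0.0115,0],[0.0005,0.0115,0],[0.0005,0.0115,0],[0.0005,0.0115,0],[0.0005,0.0115,0],[0.0005,0.0115,0],[0.0005,0.0115,0],[0.0005,0.0115,0],[0.0005,0.0115,0],[0.0005,0.0115,0],[0.0005,0.0115,0],[0.0005,0.009,0],[0,0,0],[0,0,0]]' --dr '[[0,0,-3],[0,0,-6],[0,0,-6],[0,0,-6.5],[0,0,-6.5],[0,0,-6.5],[0,0,-6.5],[0,0,-6.5],[0,0,-6.5],[0,0,-6.5],[0,0,-6.5],[0,0,-6.5],[0,0,-6.5],[0,0,-4.5],[0,0,0],[0,0,0]]'

```text
clock: 6.6
ee_pos: [506.1, -184.1, 196.9]
eef_rot: [0.711, -0.704, -0.0, 0.0]
wrist_force: [0.1, 0.8, -1.4]
gripper_width: 38.8
```

Emit:
play_rows --linear '[[0,0,-0.01],[0,0,-0.02],[0,0,-0.02],[0,0,-0.02],[0,0,-0.02],[0,0,-0.02],[0,0,-0.01],[0,0,-0.01],[0,0,0],[0,0,0]]' --dr '[[0,0,0],[0,0,0],[0,0,0],[0,0,0],[0,0,0],[0,0,0],[0,0,0],[0,0,0],[0,0,0],[0,0,0]]'

```text
clock: 7.6
ee_pos: [506.5, -184.2, 67.4]
eef_rot: [0.71, -0.705, 0.0, -0.0]
wrist_force: [-0.0, -0.0, -1.4]
gripper_width: 39.1
```

```bash
python3 snap.py a3 505 -184 40
```

```text
side crop origin 223 183
top crop origin 232 159
7.7 [ 506.9 -184.2   68. ] [ 0.4  0.2 -2. ] 38.7
```

View pics/a3.png

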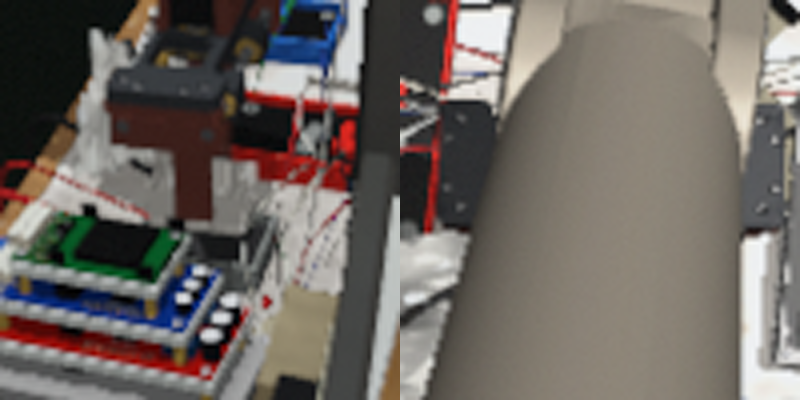

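Emit:
play_rows --linear '[[0,0,-0.006],[0,0,-0.006],[0,0,-0.004],[0,0,-0.002],[0,0,-0.001],[0,0,-0.001],[0,0,0],[0,0,0]]' --dr '[[0,0,0],[0,0,0],[0,0,0],[0,0,0],[0,0,0],[0,0,0],[0,0,0],[0,0,0]]'

```text
clock: 8.5
ee_pos: [506.3, -184.0, 47.3]
eef_rot: [0.71, -0.704, 0.0, -0.0]
wrist_force: [-1.8, -0.9, 0.6]
gripper_width: 38.3
```

Emit:
play_rows --linear '[[0,0,-0.0007],[0,0,0],[0,0,0]]' --dr '[[0,0,0],[0,0,0],[0,0,0]]'

```text
clock: 8.8
ee_pos: [506.3, -184.0, 47.3]
eef_rot: [0.71, -0.705, 0.0, -0.0]
wrist_force: [-3.2, 1.1, 9.2]
gripper_width: 38.4
```

Emit:
play_rows --linear '[[0,0,0],[0,0,0],[0,0,0],[0,0,0],[0,0,0]]' --dr '[[0,0,0],[0,0,0],[0,0,0],[0,0,0],[0,0,0]]' --fingers 0.06

```text
clock: 9.3
ee_pos: [506.2, -184.0, 46.3]
eef_rot: [0.71, -0.705, -0.0, 0.0]
wrist_force: [0.1, 0.4, -0.7]
gripper_width: 60.0
```

Emit:
play_rows --linear '[[0,0,0.01],[0,0,0.02],[0,0,0.03],[0,0,0.03],[0,0,0.03],[0,0,0.03],[0,0,0.02],[0,0,0.01],[-0.01,-0.05,0],[-0.01,-0.05,0],[-0.01,-0.05,0],[0,0,0]]' --dr '[[0,0,0],[0,0,0],[0,0,0],[0,0,0],[0,0,0],[0,0,0],[0,0,0],[0,0,0],[0,0,0],[0,0,0],[0,0,0],[0,0,0]]' --fingers 0.0878

```text
clock: 10.5
ee_pos: [472.9, -338.9, 226.1]
eef_rot: [-0.706, 0.708, -0.0, -0.002]
wrist_force: [0.7, 0.5, 0.4]
gripper_width: 87.9
```

```bash
python3 snap.py a4 505 -184 40; python3 - <<'E'
from fit import *
a=np.load('top_a4.npz');P=cloud('top',a['d']);z=P[...,2]
s=(np.abs(P[...,0]-505)<50)&(np.abs(P[...,1]+184)<45)&(z>36)&(z<50)
s=cv2.morphologyEx(s.astype(np.uint8),cv2.MORPH_OPEN,np.ones((2,2)))
v,u=np.nonzero(s);xy=rayplane('top',np.stack([u,v],-1),43);print(len(v),np.median(z[s>0]),cv2.minAreaRect(xy.astype(np.float32)))
E
```

```text
side crop origin 223 183
top crop origin 232 159
10.6 [ 475.8 -332.1  225.9] [-0.4  1.3  0.7] 87.7
40 35.722897547846394 ((475.13421630859375, -187.66091918945312), (28.56369400024414, 86.39018249511719), 4.204326152801514)
```

View pics/a4.png

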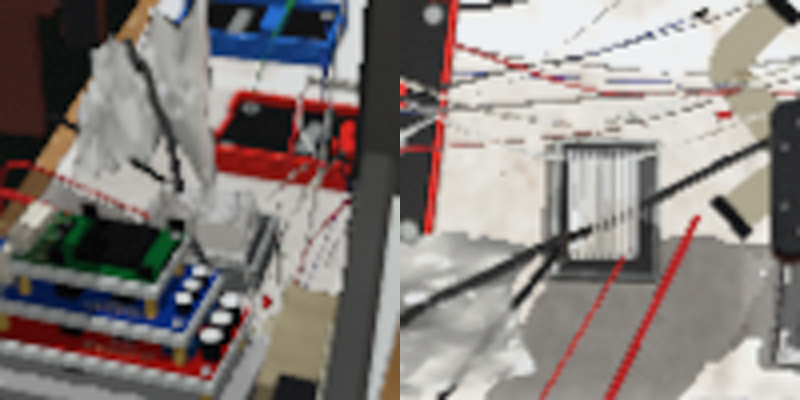

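Emit:
play_rows --linear '[[0.004,0,0],[0.005,0,0],[0.003,-0.0011,-0.01],[0,0,-0.02],[0,0,-0.02],[0,0,-0.02],[0,0,-0.01],[0,0,-0.01],[0,0,-0.01],[0,0,-0.005],[0,0,-0.004],[0,0,0],[0,0,0]]' --dr '[[0,0,-2],[0,0,-2],[0,0,-1.5],[0,0,0],[0,0,0],[0,0,0],[0,0,0],[0,0,0],[0,0,0],[0,0,0],[0,0,0],[0,0,0],[0,0,0]]'

```text
clock: 11.9
ee_pos: [489.0, -332.4, 117.8]
eef_rot: [-0.675, 0.738, -0.0, 0.0]
wrist_force: [-0.6, 0.8, -0.2]
gripper_width: 87.9
```

```bash
python3 snap.py b1 488 -335 105
```

```text
side crop origin 197 194
top crop origin 302 163
12.0 [ 489.1 -332.4  118. ] [-0.4 -0.3  0.2] 87.6
```

View pics/b1.png

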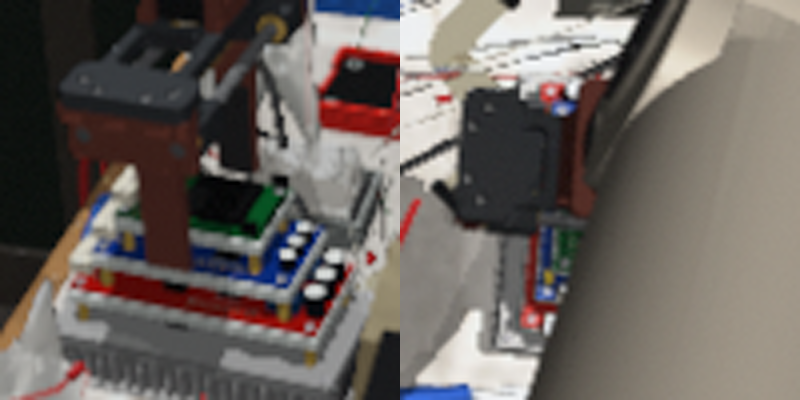

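Emit:
play_rows --linear '[[-0.0008,-0.0027,0],[0,0,0],[0,0,0]]' --dr '[[0,0,0],[0,0,0],[0,0,0]]'

```text
clock: 12.3
ee_pos: [487.9, -335.1, 117.6]
eef_rot: [-0.675, 0.738, -0.0, 0.0]
wrist_force: [0.7, 0.0, -1.2]
gripper_width: 87.5
```

```bash
python3 - <<'E'
from fit import *
n='side';img,_=ctrl.grab_frame(n);c0,r0=200,200
im=cv2.resize(img[r0:r0+100,c0:c0+100],(600,600),interpolation=cv2.INTER_CUBIC)
a=np.radians(-5.1);R=np.array([[np.cos(a),-np.sin(a)],[np.sin(a),np.cos(a)]])
def poly(c,L,W,z,col):
    q=np.array([[1,1],[1,-1],[-1,-1],[-1,1]])*[L/2,W/2]@R.T+c
    uv=(proj(n,np.c_[q,np.full(4,z)])-[c0,r0]+.5)*6
    cv2.polylines(im,[uv.round().astype(np.int32)],True,col,1)
poly((488.2,-335.1),84,52,108,(255,0,255));poly((488.2,-335.1),84,52,98,(255,0,255))
poly((488.2,-335.1),114,60,84,(0,255,255));poly((488.2,-335.1),144,68,60,(0,255,0))
s=ctrl.state();p=s['ee_pos'];print(p)
off=R@[0,-44-6.8]
poly(p[:2]+off,20,13.6,p[2]-22,(255,255,0))
cv2.imwrite('pics/b2.png',im)
E
```

```text
[ 487.99351623 -334.99533581  117.56092395]
```

View pics/b2.png

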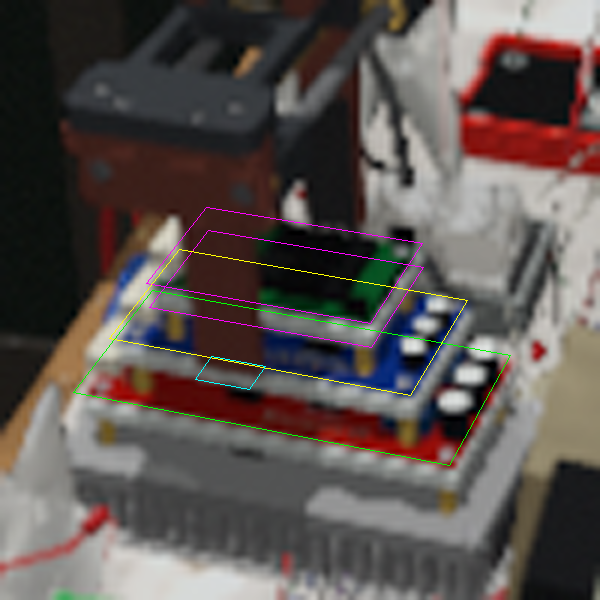

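Emit:
play_rows --linear '[[0,0,0],[0,0,0],[0,0,0],[0,0,0],[0,0,0],[0,0,0],[0,0,0],[0,0,0]]' --dr '[[0,0,0],[0,0,0],[0,0,0],[0,0,0],[0,0,0],[0,0,0],[0,0,0],[0,0,0]]' --fingers 0.042 --squeeze 45

```text
clock: 13.15
ee_pos: [488.0, -335.0, 117.5]
eef_rot: [-0.675, 0.738, -0.0, -0.0]
wrist_force: [-0.3, -1.0, -0.4]
gripper_width: 51.5
```

Emit:
play_rows --linear '[[0,0,0.001],[0,0,0.002],[0,0,0.002],[0,0,0.002],[0,0,0.003],[0,0,0.003],[0,0,0.003],[0,0,0.004],[0,0,0.01],[0,0,0.01],[0,0,0.01],[0,0,0],[0,0,0]]' --dr '[[0,0,0],[0,0,0],[0,0,0],[0,0,0],[0,0,0],[0,0,0],[0,0,0],[0,0,0],[0,0,0],[0,0,0],[0,0,0],[0,0,0],[0,0,0]]'

```text
clock: 14.45
ee_pos: [488.1, -335.0, 167.9]
eef_rot: [-0.675, 0.738, -0.0, 0.0]
wrist_force: [0.3, 0.3, -1.8]
gripper_width: 51.5
```

```bash
python3 snap.py b3 488 -335 145
```

```text
side crop origin 195 178
top crop origin 306 160
14.55 [ 487.7 -334.7  167.1] [ 0.1 -0.1 -0.7] 51.5
```

View pics/b3.png

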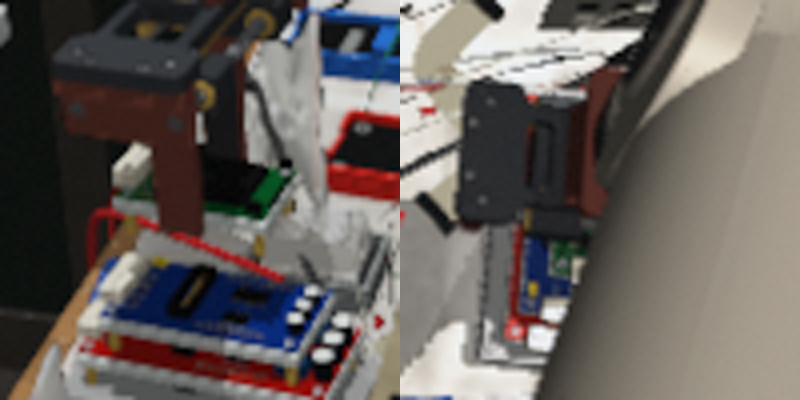

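Emit:
play_rows --linear '[[-0.0005,-0.005,0],[-0.001,-0.01,0],[-0.0015,-0.014,0],[-0.0015,-0.014,0],[-0.0015,-0.014,0],[-0.0015,-0.014,0],[-0.0015,-0.014,0],[-0.0015,-0.014,0],[-0.001,-0.012,0],[-0.001,-0.006,0],[-0.0007,-0.004,0],[0,0,0]]' --dr '[[0,0,0],[0,0,0.5],[0,0,0.5],[0,0,0.5],[0,0,0.5],[0,0,0.5],[0,0,0.5],[0,0,0.5],[0,0,0.5],[0,0,0.3],[0,0,0],[0,0,0]]'

```text
clock: 15.75
ee_pos: [474.6, -456.2, 167.4]
eef_rot: [-0.702, 0.712, 0.0, -0.0]
wrist_force: [0.4, -0.4, -0.5]
gripper_width: 51.9
```

Emit:
play_rows --linear '[[0,0,-0.01],[0,0,-0.015],[0,0,-0.015],[0,0,-0.015],[0,0,-0.015],[0,0,-0.01],[0,0,-0.01],[0,0,-0.01],[0,0,-0.003],[0,0,0],[0,0,0]]' --dr '[[0,0,0],[0,0,0],[0,0,0],[0,0,0],[0,0,0],[0,0,0],[0,0,0],[0,0,0],[0,0,0],[0,0,0],[0,0,0]]'

```text
clock: 16.85
ee_pos: [475.1, -456.2, 64.9]
eef_rot: [-0.702, 0.712, -0.0, 0.0]
wrist_force: [1.2, -0.2, -1.1]
gripper_width: 51.7
```

```bash
python3 snap.py b4 475 -456 30
```

```text
side crop origin 174 258
top crop origin 348 174
16.95 [ 475.2 -456.2   65.2] [ 0.3  0.  -0.8] 51.4
```

View pics/b4.png

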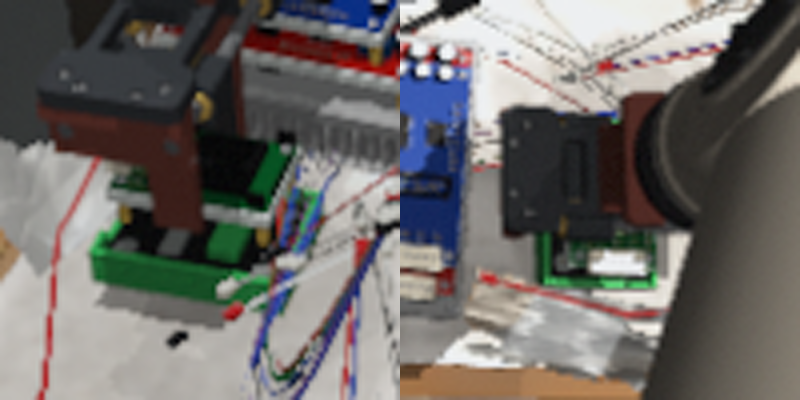

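Emit:
play_rows --linear '[[0,0,-0.005],[0,0,-0.005],[0,0,-0.003],[0,0,-0.002],[0,0,-0.001],[0,0,-0.001],[0,0,0],[0,0,0]]' --dr '[[0,0,0],[0,0,0],[0,0,0],[0,0,0],[0,0,0],[0,0,0],[0,0,0],[0,0,0]]'

```text
clock: 17.75
ee_pos: [474.9, -456.0, 47.6]
eef_rot: [-0.702, 0.712, -0.0, 0.0]
wrist_force: [0.3, -0.7, -0.6]
gripper_width: 51.6
```

Emit:
play_rows --linear '[[0,0,-0.0005],[0,0,-0.0005],[0,0,-0.0005],[0,0,0],[0,0,0]]' --dr '[[0,0,0],[0,0,0],[0,0,0],[0,0,0],[0,0,0]]'

```text
clock: 18.25
ee_pos: [474.9, -456.0, 47.4]
eef_rot: [-0.702, 0.712, -0.0, 0.0]
wrist_force: [-2.5, 2.4, 10.4]
gripper_width: 51.8
```

Touching down with 10 N at the expected floor height; release.

Emit:
play_rows --linear '[[0,0,0.0008],[0,0,0],[0,0,0],[0,0,0],[0,0,0],[0,0,0]]' --dr '[[0,0,0],[0,0,0],[0,0,0],[0,0,0],[0,0,0],[0,0,0]]' --fingers 0.078

```text
clock: 18.85
ee_pos: [474.7, -455.9, 46.6]
eef_rot: [-0.702, 0.712, 0.0, -0.0]
wrist_force: [-0.5, 0.6, -0.1]
gripper_width: 77.9
```

Emit:
play_rows --linear '[[0,0,0.005],[0,0,0.01],[0,0,0.02],[0,0,0.03],[0,0,0.03],[0,0,0.03],[0,0,0.02],[0,0,0.01],[-0.015,0,0],[-0.025,0,0],[-0.025,0,0],[-0.015,0,0],[0,0,0]]' --dr '[[0,0,0],[0,0,0],[0,0,0],[0,0,0],[0,0,0],[0,0,0],[0,0,0],[0,0,0],[0,0,0],[0,0,0],[0,0,0],[0,0,0],[0,0,0]]' --fingers 0.0878

```text
clock: 20.15
ee_pos: [391.3, -456.3, 201.0]
eef_rot: [-0.701, 0.713, 0.001, -0.001]
wrist_force: [-0.3, 0.1, 0.7]
gripper_width: 87.4
```

```bash
python3 snap.py b5 475 -456 30;  cat > slab.py <<'E'
import sys
from fit import *
# tag colour-height z cx cy
tag,zz,cx,cy=sys.argv[1],*map(float,sys.argv[2:5]); rx,ry=map(float,sys.argv[5:7])
for n in('top','side'):
    a=np.load(f'{n}_{tag}.npz');P=cloud(n,a['d']);z=P[...,2]
    s=(np.abs(P[...,0]-cx)<rx)&(np.abs(P[...,1]-cy)<ry)&(np.abs(z-zz)<6)
    s=cv2.morphologyEx(s.astype(np.uint8),cv2.MORPH_OPEN,np.ones((2,2)))
    k,l,st,_=cv2.connectedComponentsWithStats(s)
    v,u=np.nonzero(s)
    if len(v)<20: print(n,'none');continue
    xy=rayplane(n,np.stack([u,v],-1),zz)
    A=np.c_[xy,np.ones(len(xy))];co=np.linalg.lstsq(A,P[s>0][:,2],rcond=None)[0]
    print(n,len(v),'z',round(np.median(z[s>0]),1),'slope',np.round(co[:2],3),cv2.minAreaRect(xy.astype(np.float32)))
E
python3 slab.py b5 38 475 -456 60 40; python3 slab.py b5 84 488 -335 75 45
```

```text
side crop origin 174 258
top crop origin 348 174
20.25 [ 395.  -455.7  201.5] [1.5 0.  0.4] 87.8
top 503 z 38.7 slope [-0.609 -0.063] ((463.64306640625, -452.9995422363281), (53.60124969482422, 105.14227294921875), 84.11520385742188)
side 774 z 37.4 slope [0.009 0.056] ((468.2009582519531, -459.07562255859375), (68.02705383300781, 114.26016235351562), 80.62828063964844)
top 1163 z 83.7 slope [ 0.028 -0.028] ((486.86920166015625, -335.193603515625), (60.25556945800781, 112.78022766113281), 84.6041488647461)
side 843 z 82.9 slope [-0.03   0.058] ((492.6268310546875, -344.93798828125), (65.1255874633789, 119.71197509765625), 83.49626159667969)
```

View pics/b5.png

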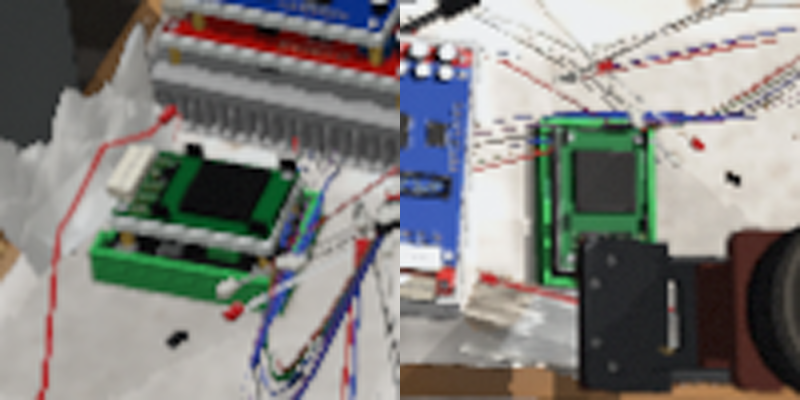

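Emit:
play_rows --linear '[[0.004,0.005,0],[0.007,0.01,0],[0.008,0.0105,0],[0.008,0.0105,0],[0.008,0.0105,0],[0.008,0.0105,0],[0.008,0.0105,0],[0.008,0.0105,0],[0.008,0.0105,0],[0.008,0.0105,0],[0.008,0.0105,0],[0.006,0.008,0],[0.003,0.003,0],[0,0,0],[0,0,0]]' --dr '[[0,0,0],[0,0,-0.5],[0,0,-0.5],[0,0,-0.5],[0,0,-0.5],[0,0,-0.5],[0,0,-0.5],[0,0,-0.5],[0,0,-0.5],[0,0,-0.5],[0,0,0],[0,0,0],[0,0,0],[0,0,0],[0,0,0]]'

```text
clock: 21.75
ee_pos: [486.5, -335.9, 201.7]
eef_rot: [-0.674, 0.739, -0.0, -0.0]
wrist_force: [-0.4, -0.1, -1.0]
gripper_width: 87.8
```

```bash
python3 snap.py b6 475 -456 30; python3 slab.py b6 38 475 -456 60 40; python3 -c "
from h import *
s=ctrl.state();q=s['eef_rot'];print(s['ee_pos'],2*np.degrees(np.arctan2(q[1],q[0]))-360)"
```

```text
side crop origin 174 258
top crop origin 348 174
21.85 [ 486.3 -336.1  201.8] [-0.4 -0.5  0.7] 88.0
top none
side 790 z 37.6 slope [0.028 0.076] ((468.848876953125, -458.0226745605469), (67.21912384033203, 112.29838562011719), 83.75186920166016)
[ 486.28725236 -336.10745612  201.75617152] -95.35407723087263
```

View pics/b6.png

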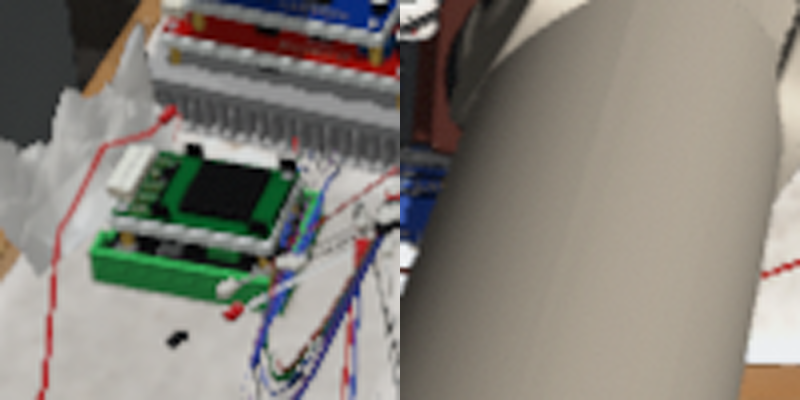

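Emit:
play_rows --linear '[[0.0007,0.0009,-0.01],[0,0,-0.015],[0,0,-0.015],[0,0,-0.015],[0,0,-0.015],[0,0,-0.012],[0,0,-0.01],[0,0,-0.008],[0,0,-0.005],[0,0,-0.0032],[0,0,0],[0,0,0]]' --dr '[[0,0,0],[0,0,0],[0,0,0],[0,0,0],[0,0,0],[0,0,0],[0,0,0],[0,0,0],[0,0,0],[0,0,0],[0,0,0],[0,0,0]]'

```text
clock: 23.05
ee_pos: [487.8, -334.6, 93.9]
eef_rot: [-0.674, 0.739, -0.0, 0.0]
wrist_force: [0.5, -0.3, 0.3]
gripper_width: 88.0
```

Emit:
play_rows --linear '[[0,0,0],[0,0,0],[0,0,0],[0,0,0],[0,0,0],[0,0,0],[0,0,0]]' --dr '[[0,0,0],[0,0,0],[0,0,0],[0,0,0],[0,0,0],[0,0,0],[0,0,0]]' --fingers 0.05 --squeeze 50

```text
clock: 23.75
ee_pos: [487.6, -334.6, 93.7]
eef_rot: [-0.674, 0.739, -0.0, 0.0]
wrist_force: [-0.4, 0.6, 1.3]
gripper_width: 59.5
```

Emit:
play_rows --linear '[[0,0,0.001],[0,0,0.002],[0,0,0.002],[0,0,0.002],[0,0,0.003],[0,0,0.003],[0,0,0.003],[0,0,0.004],[0,0,0.01],[0,0,0.01],[0,0,0.01],[0,0,0],[0,0,0]]' --dr '[[0,0,0],[0,0,0],[0,0,0],[0,0,0],[0,0,0],[0,0,0],[0,0,0],[0,0,0],[0,0,0],[0,0,0],[0,0,0],[0,0,0],[0,0,0]]'

```text
clock: 25.05
ee_pos: [487.7, -334.6, 144.0]
eef_rot: [-0.674, 0.739, -0.0, 0.0]
wrist_force: [0.5, 0.4, -2.4]
gripper_width: 59.5
```

```bash
python3 snap.py c1 488 -335 115
```

```text
side crop origin 196 190
top crop origin 303 162
25.15 [ 487.2 -334.3  143.3] [-0.3  0.1 -1.8] 59.7
```

View pics/c1.png

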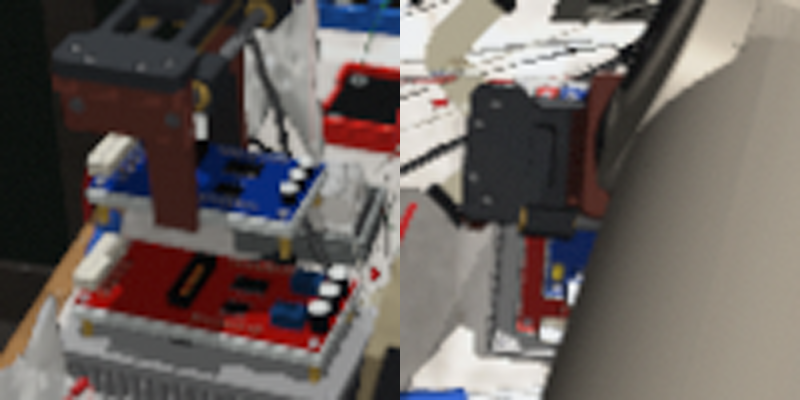

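Emit:
play_rows --linear '[[0,0,0.01],[0,0,0.02],[0,0,0.02],[0,0,0.015],[0,0.01,0.01],[0,0.02,0],[-0.001,0.025,0],[-0.001,0.025,0],[-0.001,0.025,0],[-0.001,0.025,0],[-0.001,0.025,0],[-0.001,0.025,0],[-0.001,0.025,0],[-0.001,0.025,0],[-0.001,0.025,0],[-0.001,0.025,0],[-0.001,0.025,0],[-0.001,0.025,0],[-0.001,0.025,0],[-0.001,0.025,0]]' --dr '[[0,0,0],[0,0,0],[0,0,0],[0,0,0],[0,0,0],[0,0,0],[0,0,0.3],[0,0,0.3],[0,0,0.3],[0,0,0.3],[0,0,0.3],[0,0,0.3],[0,0,0.3],[0,0,0.3],[0,0,0.3],[0,0,0.3],[0,0,0.3],[0,0,0.3],[0,0,0.3],[0,0,0.3]]'

```text
clock: 27.15
ee_pos: [472.7, 47.1, 218.6]
eef_rot: [-0.701, 0.713, 0.0, -0.0]
wrist_force: [0.4, -0.2, -0.9]
gripper_width: 59.6
```

Emit:
play_rows --linear '[[-0.001,0.02,0],[-0.001,0.02,0],[-0.001,0.015,0],[-0.0004,0.01,0],[0,0.0094,0],[0,0,0],[0,0,0]]' --dr '[[0,0,0],[0,0,0],[0,0,0],[0,0,0],[0,0,0],[0,0,0],[0,0,0]]'

```text
clock: 27.85
ee_pos: [470.1, 119.4, 218.5]
eef_rot: [-0.7, 0.714, -0.0, -0.0]
wrist_force: [0.3, 0.2, -0.8]
gripper_width: 59.4
```

Emit:
play_rows --linear '[[0,0,-0.01],[0,0,-0.02],[0,0,-0.02],[0,0,-0.02],[0,0,-0.02],[0,0,-0.02],[0,0,-0.015],[0,0,-0.01],[0,0,-0.01],[0,0,-0.0085],[0,0,0],[0,0,0]]' --dr '[[0,0,0],[0,0,0],[0,0,0],[0,0,0],[0,0,0],[0,0,0],[0,0,0],[0,0,0],[0,0,0],[0,0,0],[0,0,0],[0,0,0]]'

```text
clock: 29.05
ee_pos: [470.2, 120.0, 65.2]
eef_rot: [-0.7, 0.714, -0.0, 0.0]
wrist_force: [0.4, 0.4, -1.2]
gripper_width: 59.6
```

```bash
python3 snap.py c2 470 119 35
```

```text
side crop origin 236 132
top crop origin 101 172
29.15 [470.5 120.1  65.6] [-0.8  0.1 -1.1] 59.4
```

View pics/c2.png

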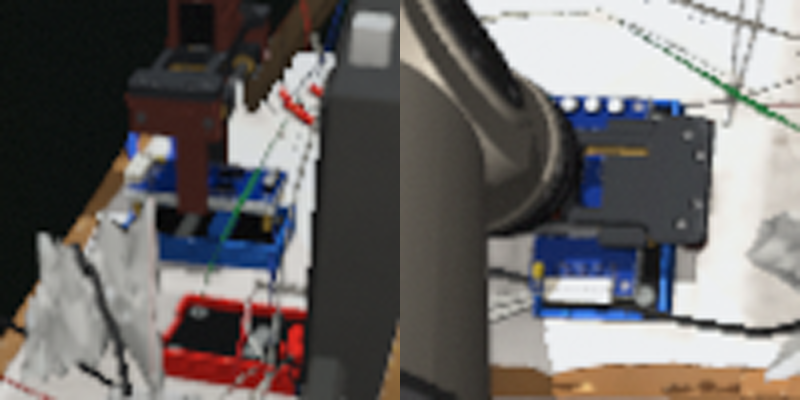

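```bash
python3 slab.py c2 56 470 119 75 45; python3 - <<'E'
from fit import *
img=np.load('top_c2.npz')['p']
for z in(56,22):
    o=ortho('top',img,z,(440,119),200,4);
    drawrect(o,(470.2,119.8,-.02),114,60,(440,119),200,4,(0,255,255)) if z==56 else drawrect(o,(470,119.3,-.02),130,76,(440,119),200,4)
    cv2.imwrite(f'pics/c3_{z}.png',o[120:520,150:550])
a=cv2.imread('pics/c3_56.png');b=cv2.imread('pics/c3_22.png');cv2.imwrite('pics/c3.png',np.hstack([a,b]))
E
```

```text
top 453 z 55.9 slope [ 0.143 -0.32 ] ((470.2160949707031, 117.73322296142578), (60.296634674072266, 112.9319839477539), 87.91100311279297)
side 285 z 53.7 slope [0.011 0.037] ((476.54742431640625, 107.60662841796875), (121.28105926513672, 88.0800552368164), 4.76261568069458)
```

View pics/c3.png

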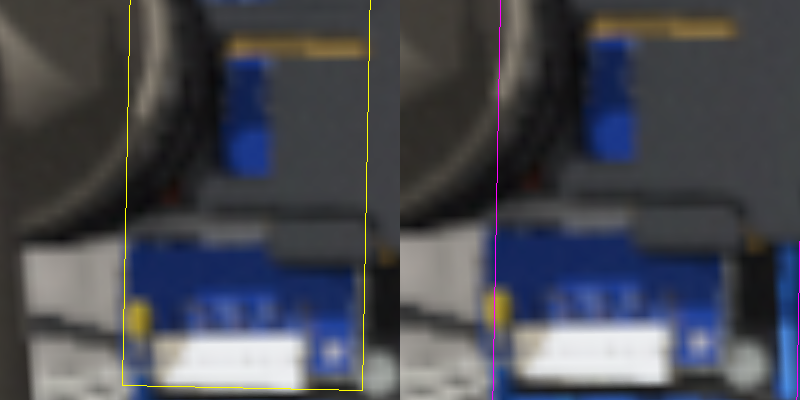

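Emit:
play_rows --linear '[[0,0.0015,0],[0,0,-0.005],[0,0,-0.005],[0,0,-0.003],[0,0,-0.002],[0,0,-0.001],[0,0,-0.001],[0,0,0],[0,0,0]]' --dr '[[0,0,0],[0,0,0],[0,0,0],[0,0,0],[0,0,0],[0,0,0],[0,0,0],[0,0,0],[0,0,0]]'

```text
clock: 30.05
ee_pos: [470.2, 121.4, 48.1]
eef_rot: [-0.7, 0.714, -0.0, 0.0]
wrist_force: [0.2, 0.2, -0.2]
gripper_width: 59.6
```

Emit:
play_rows --linear '[[0,0,-0.0005],[0,0,-0.0005],[0,0,-0.0005],[0,0,0],[0,0,0]]' --dr '[[0,0,0],[0,0,0],[0,0,0],[0,0,0],[0,0,0]]'

```text
clock: 30.55
ee_pos: [470.2, 121.5, 47.6]
eef_rot: [-0.7, 0.714, -0.0, 0.0]
wrist_force: [-4.1, -2.2, 12.1]
gripper_width: 59.7
```

Emit:
play_rows --linear '[[0,0,0.0008],[0,0,0],[0,0,0],[0,0,0],[0,0,0],[0,0,0]]' --dr '[[0,0,0],[0,0,0],[0,0,0],[0,0,0],[0,0,0],[0,0,0]]' --fingers 0.08

```text
clock: 31.15
ee_pos: [470.1, 121.4, 47.3]
eef_rot: [-0.7, 0.714, 0.0, -0.0]
wrist_force: [0.2, -0.1, 0.7]
gripper_width: 80.2
```

Emit:
play_rows --linear '[[0,0,0.005],[0,0,0.01],[0,0,0.02],[0,0,0.03],[0,0,0.03],[0,0,0.03],[0,0,0.03],[0,0,0.01],[0,-0.015,0],[0,-0.025,0],[0,-0.025,0],[0,-0.025,0],[0,-0.025,0],[0,-0.025,0],[0,-0.015,0],[0,0,0],[0,0,0]]' --dr '[[0,0,0],[0,0,0],[0,0,0],[0,0,0],[0,0,0],[0,0,0],[0,0,0],[0,0,0],[0,0,0],[0,0,0],[0,0,0],[0,0,0],[0,0,0],[0,0,0],[0,0,0],[0,0,0],[0,0,0]]' --fingers 0.0878

```text
clock: 32.85
ee_pos: [469.9, -33.1, 212.2]
eef_rot: [-0.7, 0.714, 0.0, -0.0]
wrist_force: [0.4, 0.5, -1.3]
gripper_width: 87.9
```

```bash
python3 snap.py c4 470 119 35; python3 slab.py c4 38 470 119 75 45;python3 slab.py c4 38 475 -456 60 40; python3 slab.py c4 60 487 -335 85 45
```

```text
side crop origin 236 132
top crop origin 101 172
32.95 [470.  -32.3 212.3] [-0.1  0.1 -0.8] 87.7
top none
side 308 z 36.7 slope [-0.092 -0.13 ] ((475.65972900390625, 107.13204193115234), (69.54528045654297, 120.51842498779297), 85.27300262451172)
top 559 z 38.9 slope [0.041 0.156] ((463.93878173828125, -450.9644775390625), (59.02044677734375, 101.34756469726562), 89.78561401367188)
side 785 z 37.5 slope [-0.083  0.019] ((469.2529602050781, -455.6857604980469), (70.3106689453125, 110.88256072998047), 85.59043884277344)
top 1559 z 59.8 slope [0.039 0.157] ((481.570068359375, -337.6241760253906), (79.32469940185547, 157.50669860839844), 89.44102478027344)
side 1141 z 58.9 slope [0.034 0.111] ((488.2171325683594, -348.9847106933594), (83.38716125488281, 158.88685607910156), 86.21830749511719)
```

View pics/c4.png

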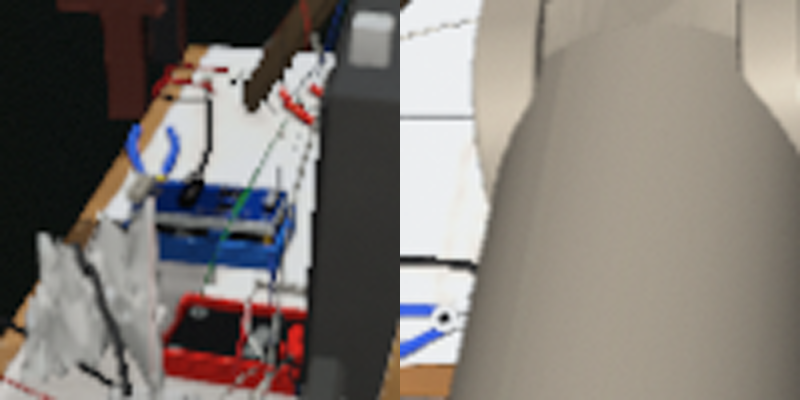

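```bash
python3 - <<'E'
from fit import *
a=np.load('top_c4.npz');img=a['p'];P=cloud('top',a['d']);m=masks('top',img);z=P[...,2]
def hull(mask,zz,c,r):
    s=mask&(np.abs(P[...,0]-c[0])<r)&(np.abs(P[...,1]-c[1])<45)
    s=cv2.morphologyEx(s.astype(np.uint8),cv2.MORPH_OPEN,np.ones((2,2)));v,u=np.nonzero(s)
    xy=rayplane('top',np.stack([u,v],-1),zz);return cv2.minAreaRect(xy.astype(np.float32)),len(v)
print('red',hull((np.abs(z-60)<5),60,(487,-335),85),hull((z>54)&(z<80),60,(487,-335),85))
o1=ortho('top',img,60,(487,-335),200,2);drawrect(o1,(487.2,-335.2,-.0925),144,68,(487,-335),200,2,(0,255,255))
o2=ortho('top',img,38,(475,-456),200,2);drawrect(o2,(475,-456,-.014),84,52,(475,-456),200,2,(0,255,255))
cv2.imwrite('pics/c5.png',np.hstack([o1,o2]))
E
```

```text
red (((481.533935546875, -337.62384033203125), (79.32469940185547, 157.34107971191406), 89.4410171508789), 1514) (((481.476806640625, -336.35931396484375), (158.6157989501953, 79.09156036376953), 0.5035926103591919), 1882)
```

View pics/c5.png

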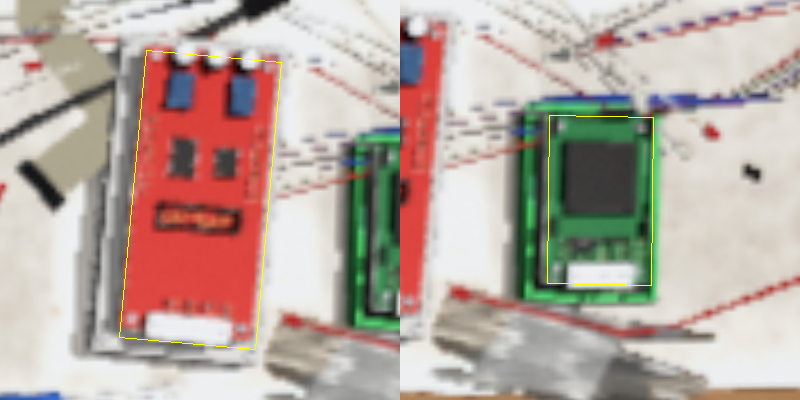

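Emit:
play_rows --linear '[[0.001,-0.01,0],[0.001,-0.02,0],[0.0013,-0.025,0],[0.0013,-0.025,0],[0.0013,-0.025,0],[0.0013,-0.025,0],[0.0013,-0.025,0],[0.0013,-0.025,0],[0.0013,-0.025,0],[0.0013,-0.025,0],[0.0013,-0.025,0],[0.0013,-0.02,0],[0.001,-0.015,0],[0.001,-0.008,0],[0.0008,-0.0045,0],[0,0,0],[0,0,0],[0,0,0]]' --dr '[[0,0,0],[0,0,-0.3],[0,0,-0.3],[0,0,-0.3],[0,0,-0.3],[0,0,-0.3],[0,0,-0.3],[0,0,-0.3],[0,0,-0.3],[0,0,-0.3],[0,0,-0.3],[0,0,-0.3],[0,0,-0.3],[0,0,-0.3],[0,0,-0.3],[0,0,0],[0,0,0],[0,0,0]]'

```text
clock: 34.75
ee_pos: [488.1, -335.1, 212.4]
eef_rot: [-0.674, 0.738, 0.0, 0.0]
wrist_force: [0.9, 0.4, 0.1]
gripper_width: 88.3
```

```bash
python3 snap.py d0 470 119 35; python3 -c "
from h import *
s=ctrl.state();q=s['eef_rot'];print(s['ee_pos'],2*np.degrees(np.arctan2(q[1],q[0]))-360)"
python3 slab.py d0 38 470 119 75 45
```

```text
side crop origin 236 132
top crop origin 101 172
34.85 [ 488.  -335.4  212.4] [ 0.6 -1.3  0.4] 87.9
[ 488.04350823 -335.41178202  212.42773441] -95.22371539722809
top 1135 z 37.9 slope [-0.088  0.153] ((463.981689453125, 110.29212188720703), (79.6791000366211, 124.77879333496094), 88.86308288574219)
side 306 z 36.6 slope [-0.052 -0.087] ((475.6551513671875, 107.07615661621094), (69.65746307373047, 120.51842498779297), 85.27300262451172)
```

View pics/d0.png

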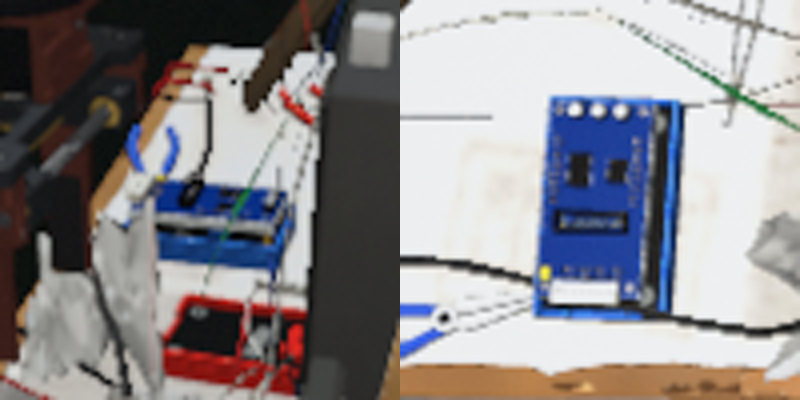

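Emit:
play_rows --linear '[[-0.0008,0.0002,-0.01],[0,0,-0.02],[0,0,-0.02],[0,0,-0.02],[0,0,-0.02],[0,0,-0.015],[0,0,-0.012],[0,0,-0.01],[0,0,-0.008],[0,0,-0.005],[0,0,-0.0029],[0,0,0],[0,0,0]]' --dr '[[0,0,0],[0,0,0],[0,0,0],[0,0,0],[0,0,0],[0,0,0],[0,0,0],[0,0,0],[0,0,0],[0,0,0],[0,0,0],[0,0,0],[0,0,0]]'

```text
clock: 36.15
ee_pos: [487.4, -336.1, 69.9]
eef_rot: [-0.674, 0.739, -0.0, 0.0]
wrist_force: [0.2, -1.2, -0.2]
gripper_width: 87.7
```

Emit:
play_rows --linear '[[0,0,0],[0,0,0],[0,0,0],[0,0,0],[0,0,0],[0,0,0],[0,0,0]]' --dr '[[0,0,0],[0,0,0],[0,0,0],[0,0,0],[0,0,0],[0,0,0],[0,0,0]]' --fingers 0.058 --squeeze 55

```text
clock: 36.85
ee_pos: [487.2, -336.0, 69.7]
eef_rot: [-0.674, 0.739, -0.0, 0.0]
wrist_force: [0.2, 1.8, 3.4]
gripper_width: 67.7
```

Emit:
play_rows --linear '[[0,0,0.001],[0,0,0.002],[0,0,0.002],[0,0,0.002],[0,0,0.003],[0,0,0.003],[0,0,0.003],[0,0,0.004],[0,0,0.01],[0,0,0.01],[0,0,0.01],[0,0,0],[0,0,0]]' --dr '[[0,0,0],[0,0,0],[0,0,0],[0,0,0],[0,0,0],[0,0,0],[0,0,0],[0,0,0],[0,0,0],[0,0,0],[0,0,0],[0,0,0],[0,0,0]]'

```text
clock: 38.15
ee_pos: [487.3, -336.0, 119.9]
eef_rot: [-0.674, 0.739, -0.0, 0.0]
wrist_force: [0.1, -0.1, -4.0]
gripper_width: 67.5
```

```bash
python3 snap.py d1 488 -335 90; python3 - <<'E'
from fit import *
img=np.load('top_d0.npz')['p']
o1=ortho('top',img,38,(470,119),200,2);drawrect(o1,(470,119.3,-.02),114,60,(470,119),200,2,(0,255,255))
o2=ortho('top',img,22,(470,119),200,2);drawrect(o2,(470,119.3,-.02),130,76,(470,119),200,2,(0,0,255))
cv2.imwrite('pics/d2.png',np.hstack([o1,o2]))
E
```

```text
side crop origin 197 200
top crop origin 301 164
38.25 [ 486.8 -335.7  119.2] [-0.7  0.3 -2.9] 67.4
```

View pics/d1.png

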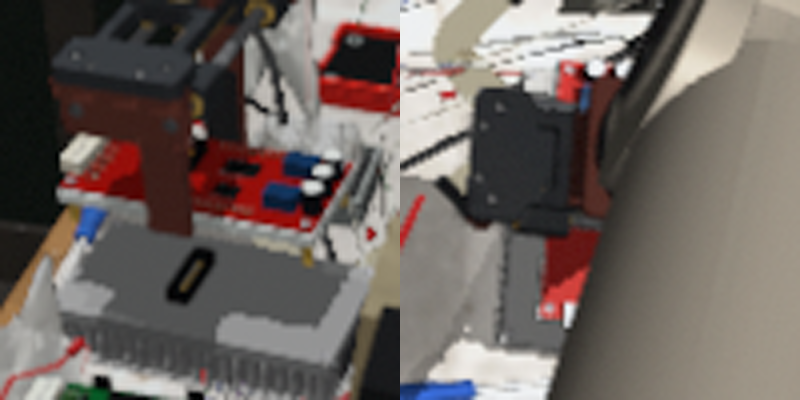

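View pics/d2.png

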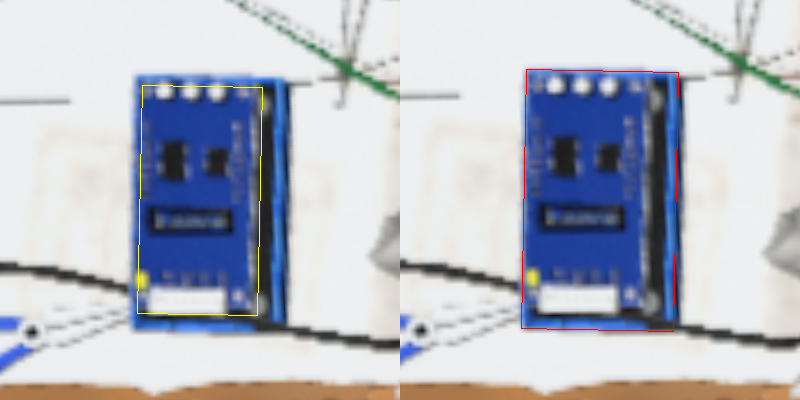

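Emit:
play_rows --linear '[[0,0,0.01],[0,0,0.02],[0,0,0.025],[0,0,0.02],[0.002,0.01,0.01],[0.005,0.02,0],[0.006,0.025,0],[0.006,0.025,0],[0.006,0.025,0],[0.006,0.025,0],[0.006,0.025,0],[0.006,0.025,0],[0.006,0.025,0],[0.006,0.025,0],[0.006,0.025,0],[0.004,0.017,0],[0.003,0.011,0],[0.0018,0.0065,0],[0,0,0],[0,0,0]]' --dr '[[0,0,0],[0,0,0],[0,0,0],[0,0,0],[0,0,0],[0,0,0],[0,0,0],[0,0,0],[0,0,0],[0,0,0],[0,0,0],[0,0,0],[0,0,0],[0,0,0],[0,0,0],[0,0,0],[0,0,0],[0,0,0],[0,0,0],[0,0,0]]'

```text
clock: 40.25
ee_pos: [556.6, -47.3, 204.3]
eef_rot: [-0.673, 0.739, -0.0, -0.0]
wrist_force: [0.4, 0.3, -2.6]
gripper_width: 67.3
```

```bash
python3 -c "
from h import *
s=ctrl.state();q=s['eef_rot'];print(s['ee_pos'],2*np.degrees(np.arctan2(q[1],q[0]))-360)"; python3 snap.py d3 557 -46 100
```

```text
[556.63346749 -47.34643339 204.32347823] -95.34060643231453
side crop origin 254 139
top crop origin 171 130
40.35 [556.6 -47.6 204.4] [ 0.4 -0.9 -2.5] 67.4
```

View pics/d3.png

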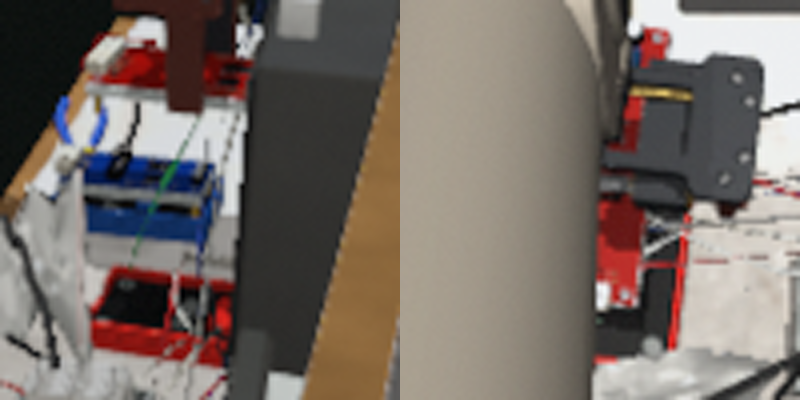

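Emit:
play_rows --linear '[[0.0004,0.0005,-0.01],[0,0,-0.02],[0,0,-0.02],[0,0,-0.02],[0,0,-0.02],[0,0,-0.015],[0,0,-0.012],[0,0,-0.01],[0,0,-0.007],[0,0,-0.0053],[0,0,0],[0,0,0]]' --dr '[[0,0,0],[0,0,0],[0,0,0],[0,0,0],[0,0,0],[0,0,0],[0,0,0],[0,0,0],[0,0,0],[0,0,0],[0,0,0],[0,0,0]]'

```text
clock: 41.55
ee_pos: [557.6, -45.9, 65.5]
eef_rot: [-0.674, 0.739, -0.0, 0.0]
wrist_force: [0.3, -0.4, -3.0]
gripper_width: 67.5
```

```bash
python3 snap.py d4 557 -46 40; python3 slab.py d4 56 557 -46 90 48; python3 - <<'E'
from fit import *
img=np.load('top_d4.npz')['p'];c=(557,-46)
o1=ortho('top',img,56,c,200,2);drawrect(o1,(557.2,-46.5,-.09),144,68,c,200,2,(0,255,255))
o2=ortho('top',img,22,c,200,2);drawrect(o2,(557,-46.2,-.09),160,84,c,200,2,(255,0,0))
cv2.imwrite('pics/d5.png',np.hstack([o1,o2]))
E
```

```text
side crop origin 254 159
top crop origin 173 136
41.65 [557.8 -45.9  65.7] [ 0.1 -0.6 -2.6] 67.2
top 215 z 55.6 slope [0.261 2.12 ] ((546.1077880859375, -70.86541748046875), (18.399200439453125, 162.4695281982422), 85.0348129272461)
side 364 z 54.4 slope [0.722 0.394] ((526.1051025390625, -61.848175048828125), (110.40252685546875, 95.89781188964844), 7.750273704528809)
```

View pics/d4.png

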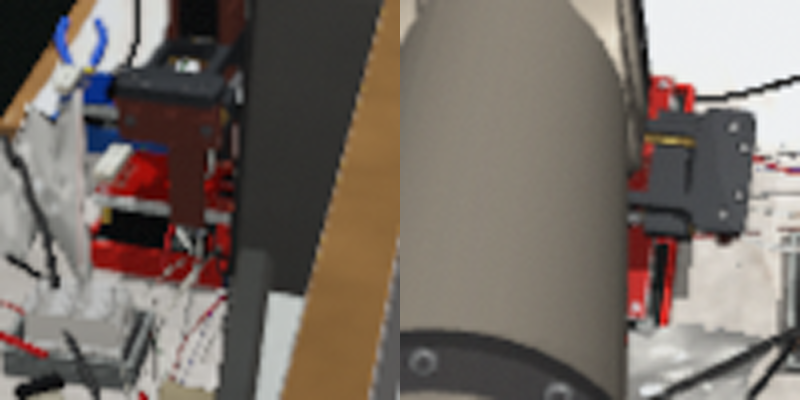

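View pics/d5.png

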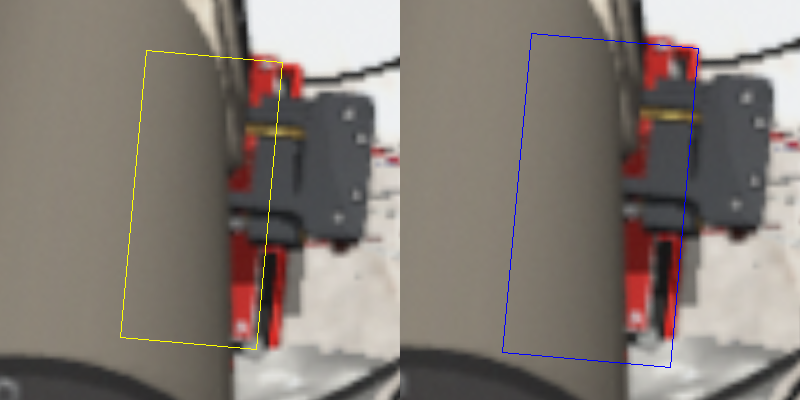

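```bash
python3 - <<'E'
from fit import *
n='side';ti=[]
for tag,cb,cc,zb in(('d4',(557.7,-45.5),(557,-46.2),46),('d1',(487.2,-335.2),None,100)):
    img=np.load(f'side_{tag}.npz')['p'];c0,r0=(260,165) if tag=='d4' else (200,205)
    im=cv2.resize(img[r0:r0+70,c0:c0+90],(720,560) if 0 else (720,560),interpolation=cv2.INTER_CUBIC)
    a=-.091;R=np.array([[np.cos(a),-np.sin(a)],[np.sin(a),np.cos(a)]])
    def poly(c,L,W,z,col):
        q=np.array([[1,1],[1,-1],[-1,-1],[-1,1]])*[L/2,W/2]@R.T+c
        uv=(proj(n,np.c_[q,np.full(4,z)])-[c0,r0]+.5)*8
        cv2.polylines(im,[uv.round().astype(np.int32)],True,col,1)
    for dz in(0,10): poly(cb,144,68,zb+dz,(0,255,255))
    if cc is not None:
        poly(cc,160,84,22,(255,0,255));poly(cc,152,76,22,(255,0,255))
    cv2.imwrite(f'pics/e_{tag}.png',im)
E
```

```text
(no output)
```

View pics/e_d4.png

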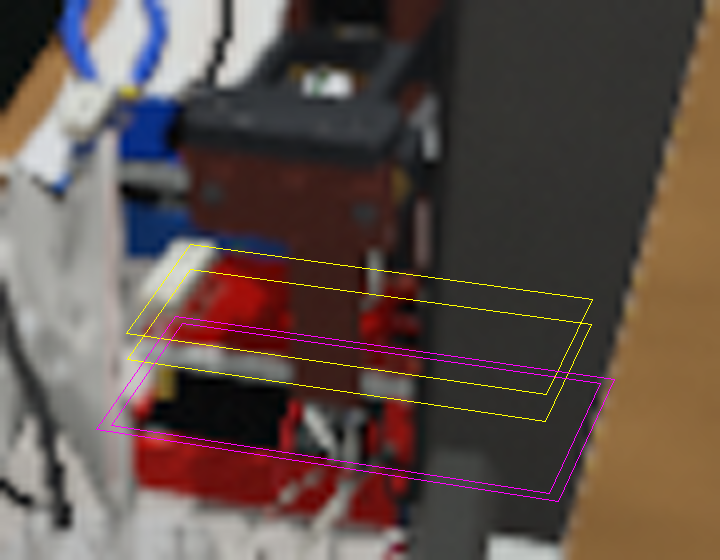

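View pics/e_d1.png

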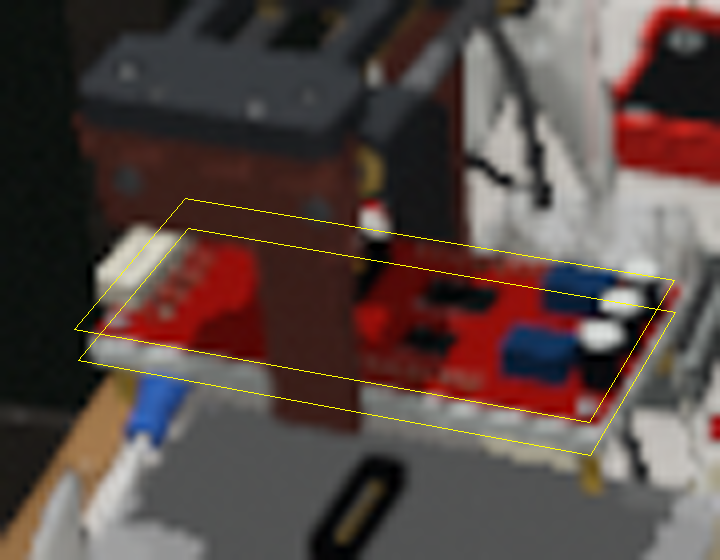

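```bash
python3 - <<'E'
from fit import *
img=np.load('top_d4.npz')['p'];i0=np.load('top_d0.npz')['p']
def ov(img):
    c0,r0=200,145;im=cv2.resize(img[r0:r0+90,c0:c0+60],(400,600),interpolation=cv2.INTER_NEAREST);k=400/60
    a=-.091;R=np.array([[np.cos(a),-np.sin(a)],[np.sin(a),np.cos(a)]])
    def poly(c,L,W,z,col):
        q=np.array([[1,1],[1,-1],[-1,-1],[-1,1]])*[L/2,W/2]@R.T+c
        uv=(proj('top',np.c_[q,np.full(4,z)])-[c0,r0]+.5)*k
        cv2.polylines(im,[uv.round().astype(np.int32)],True,col,1)
    poly((557,-46.2),160,84,22,(255,0,255));poly((557,-46.2),152,76,22,(255,0,255))
    if img is not i0: poly((557.7,-45.5),144,68,56,(0,255,255))
    return im
cv2.imwrite('pics/e2.png',np.hstack([ov(img),ov(i0)]))
E
```

```text
(no output)
```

View pics/e2.png

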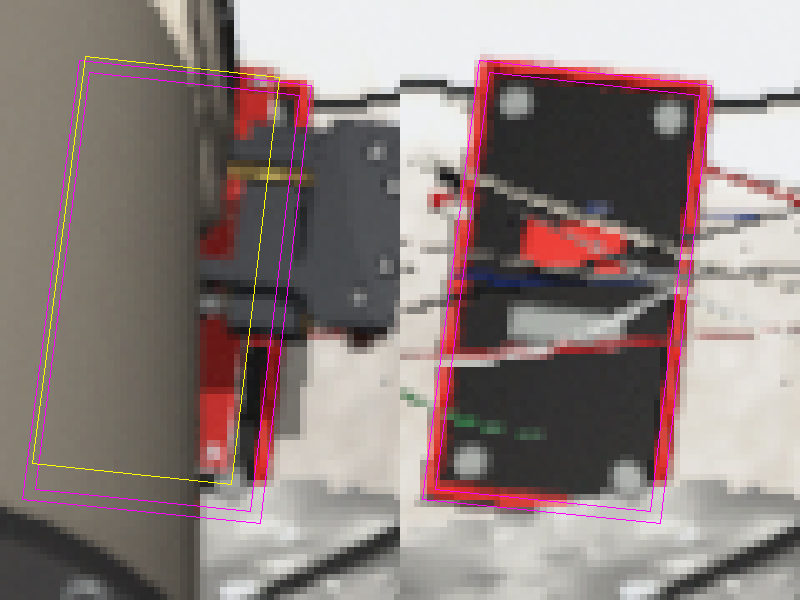

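Emit:
play_rows --linear '[[-0.0018,-0.001,0],[0,0,-0.005],[0,0,-0.005],[0,0,-0.003],[0,0,-0.002],[0,0,-0.001],[0,0,-0.001],[0,0,0],[0,0,0]]' --dr '[[0,0,0],[0,0,0],[0,0,0],[0,0,0],[0,0,0],[0,0,0],[0,0,0],[0,0,0],[0,0,0]]'

```text
clock: 42.55
ee_pos: [555.6, -46.9, 48.3]
eef_rot: [-0.674, 0.739, -0.0, 0.0]
wrist_force: [0.6, -0.4, -2.6]
gripper_width: 67.5
```

Emit:
play_rows --linear '[[0,0,-0.0005],[0,0,-0.0005],[0,0,-0.0005],[0,0,0],[0,0,0]]' --dr '[[0,0,0],[0,0,0],[0,0,0],[0,0,0],[0,0,0]]'

```text
clock: 43.05
ee_pos: [555.7, -46.9, 47.6]
eef_rot: [-0.674, 0.739, -0.0, 0.0]
wrist_force: [-2.7, 0.4, 7.1]
gripper_width: 67.3
```

Emit:
play_rows --linear '[[0,0,0.0005],[0,0,0],[0,0,0],[0,0,0],[0,0,0],[0,0,0]]' --dr '[[0,0,0],[0,0,0],[0,0,0],[0,0,0],[0,0,0],[0,0,0]]' --fingers 0.085

```text
clock: 43.65
ee_pos: [555.5, -46.9, 47.1]
eef_rot: [-0.674, 0.739, 0.0, -0.0]
wrist_force: [-0.4, 0.1, 0.1]
gripper_width: 85.3
```

Emit:
play_rows --linear '[[0,0,0.005],[0,0,0.01],[0,0,0.02],[0,0,0.03],[0,0,0.03],[0,0,0.03],[0,0,0.03],[0,0,0.02],[-0.005,-0.02,0],[-0.005,-0.025,0],[-0.005,-0.025,0],[-0.005,-0.025,0],[-0.005,-0.025,0],[-0.005,-0.025,0],[-0.005,-0.025,0],[-0.005,-0.025,0],[-0.005,-0.025,0],[-0.005,-0.025,0],[-0.005,-0.025,0],[0,0,0]]' --dr '[[0,0,0],[0,0,0],[0,0,0],[0,0,0],[0,0,0],[0,0,0],[0,0,0],[0,0,0],[0,0,0],[0,0,0],[0,0,0],[0,0,0],[0,0,0],[0,0,0],[0,0,0],[0,0,0],[0,0,0],[0,0,0],[0,0,0],[0,0,0]]'

```text
clock: 45.65
ee_pos: [498.8, -321.1, 223.1]
eef_rot: [-0.672, 0.741, -0.001, -0.001]
wrist_force: [-0.5, -0.4, -0.3]
gripper_width: 84.9
```

```bash
python3 snap.py f1 540 0 35; cp pics/f1.png pics/f1c.png; python3 - <<'E'
from fit import *
img=np.load('top_f1.npz')['p']
o=[]
for z,c,p,L,W in((38,(557,-46),(557,-46.2,-.09),144,68),(38,(470,119),(470,119.3,-.02),114,60),(38,(475,-456),(475,-456,-.014),84,52),(43,(505,-184),(505.7,-184,0.007),60,40)):
    i=ortho('top',img,z,c,200,1.9);drawrect(i,p,L,W,c,200,1.9,(0,255,255));o.append(i)
cv2.imwrite('pics/f2.png',cv2.resize(np.vstack([np.hstack(o[:2]),np.hstack(o[2:])]),(600,600)))
cv2.imwrite('pics/f3.png',cv2.resize(np.load('side_f1.npz')['p'][120:360,180:360],None,fx=2.5,fy=2.5,interpolation=2))
E
```

```text
side crop origin 251 152
top crop origin 154 143
45.75 [ 500.4 -316.8  222.7] [ 0.6  0.7 -0.2] 85.1
```

View pics/f2.png

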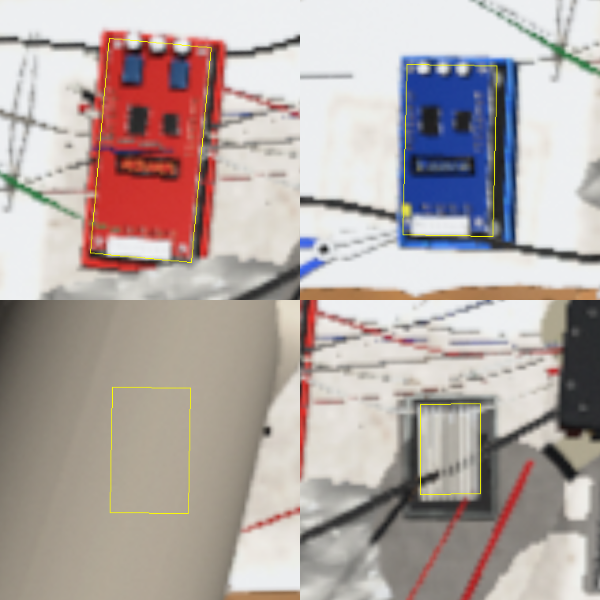

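View pics/f3.png

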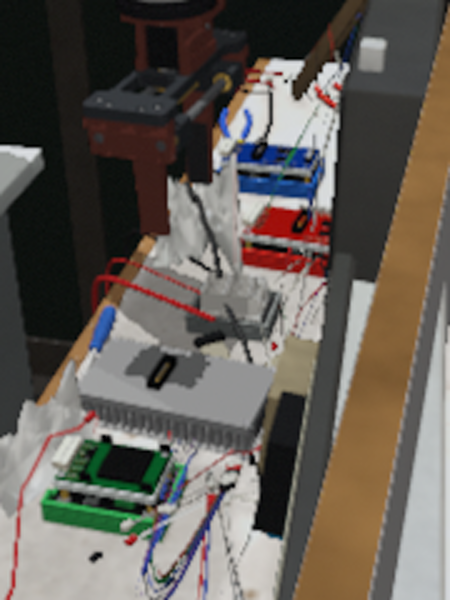

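```bash
python3 - <<'E'
from fit import *
for n,tag,c,L,W,a,nm in(('top','f1',(557,-46.2),144,68,-.09,'red'),('top','f1',(470,120.5),114,60,-.02,'blue'),('top','c4',(475,-456),84,52,-.014,'green')):
    P=cloud(n,np.load(f'{n}_{tag}.npz')['d']);q=P[...,:2]-c
    X=q[...,0]*np.cos(a)+q[...,1]*np.sin(a);Y=-q[...,0]*np.sin(a)+q[...,1]*np.cos(a)
    s=(abs(X)<L/2-4)&(abs(Y)<W/2-4)&(abs(P[...,2]-38)<4)
    for _ in range(3):
        A=np.c_[X[s],Y[s],np.ones(s.sum())];co=np.linalg.lstsq(A,P[s][:,2],rcond=None)[0]
        r=P[...,2]-(X*co[0]+Y*co[1]+co[2]);s&=abs(r)<2
    print(nm,s.sum(),'slope',np.round(co[:2],3),'z',co[2])
s=ctrl.state();print(s['clock'],s['wrist_force'],s['joint_vel'].round(3))
ctrl.hand_in();print('handed in')
E
```

```text
red 831 slope [0.002 0.001] z 37.91449527964679
blue 636 slope [-0.003  0.006] z 38.081124778624655
green 233 slope [ 0.01  -0.002] z 38.58730576216839
45.75 [ 0.55818586  0.669812   -0.16077352] [-0.023 -0.002 -0.025  0.009 -0.003 -0.002 -0.001]
the job is handed in; nothing more can be done
handed in
```

I stripped the stack in order (cooler, green, blue, red), put each part in its place, and handed the job in at about 46 s of the 136 s allowed. No verdict was reported.

**Final checks**
- **Boards:** depth fits put all three slab tops at 37.9–38.6 mm above the bench (38 mm expected), with slopes of 0.01 rad or less. The overlays show each connector end at the notch. The red and blue boards sit within about 3 mm of centre in their cradles.
- **Green board:** the arm hid it from the top camera at the end. Its numbers come from the top picture taken after the blue board was placed; the last side picture showed it still standing.
- **Cooler:** the top view shows it flat, lengthwise and fins up, within about 1–2 mm of the tray's centre. I did not fit its tilt or height: my one attempted depth fit was unusable because it picked up other objects.
- **Arm:** the gripper was open and well clear, above the chassis, with nothing touched.

**Disagreements found along the way**
- **Cooler direction:** the task says the cooler's 60 mm length lay along the boards' x at the start. Both cameras showed it across them, so I turned it a quarter turn before laying it in the tray.
- **Measurements:** side and top camera readings differed by a few mm in places. I nudged the blue board by 1.5 mm and the red board by about 2 mm just before lowering them.

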